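Lay out the pawns and open the glue jar

TASK

We are about to glue new felts on the pawns: pour all six pawns out of the white cup into the felt-lined tray and stand the empty cup back upright on the desk. Then, as glue dries quickly, open the jar last: unscrew its tight red brush cap anticlockwise while the desk stand's square pocket keeps the jar from turning, do not pull the jar up, and when the threads let go lift the cap straight off. Finish still holding the cap in the gripper, level and centred about 2 cm above the jar's mouth, its brush hanging free, and leave the bishop, the ashtray and the clip undisturbed.

Things in the scene. Friction and masses are not known exactly. Their poses are not given: they have to be found in the camera images.
- cup: white plastic tumbler, blue rim, no handle: 82 mm high, outside diameter 62 mm at the foot, 69 mm at the rim, wall 3 mm, 60 g. Stands on the desk with the six pawns in it. Origin: centre of its underside, z along its axis to the mouth. Smooth inside: the pawns slide out once it is tipped some 105 to 110 degrees from upright; it swings in a slack grip, so hold it firmly
- cup_rim (a point): centre of the cup's mouth, 82 mm along the cup's z from its origin
- pawn0: one of six alike varnished light-wood pawns, foot 16 mm in diameter, 27 mm tall, 10 g, in the cup at the start. Origin: centre of its foot, z towards its head
- pawn1: one of six alike varnished light-wood pawns, foot 16 mm in diameter, 27 mm tall, 10 g, in the cup at the start. Origin: centre of its foot, z towards its head
- pawn2: one of six alike varnished light-wood pawns, foot 16 mm in diameter, 27 mm tall, 10 g, in the cup at the start. Origin: centre of its foot, z towards its head
- pawn3: one of six alike varnished light-wood pawns, foot 16 mm in diameter, 27 mm tall, 10 g, in the cup at the start. Origin: centre of its foot, z towards its head
- pawn4: one of six alike varnished light-wood pawns, foot 16 mm in diameter, 27 mm tall, 10 g, in the cup at the start. Origin: centre of its foot, z towards its head
- pawn5: one of six alike varnished light-wood pawns, foot 16 mm in diameter, 27 mm tall, 10 g, in the cup at the start. Origin: centre of its foot, z towards its head
- tray: shallow oak tray lined with green felt, loose on the desk, 130 mm (its x) by 170 mm (its y) outside, 34 mm high, walls and floor 6 mm thick, 0.6 kg. Origin: centre of its underside, z up
- stand: dark walnut desk stand, fixed, 96 mm (its x) by 150 mm (its y), 34 mm high, with a square jar pocket; felt discs, a pencil and a steel rule lie on its other half. Origin: centre of its underside, z up. Pocket 68 x 68 mm, 24 mm deep, centred 32 mm along +y, its floor 10 mm over the desk
- jar: square brown glass glue jar, 64 x 64 mm, shoulder 58 mm and mouth 82 mm over its underside, round neck 41 mm across (opening 33 mm), 0.3 kg. Loose in the stand's pocket, whose walls (2 mm play each side) let it turn about 4 degrees at most, but it can be lifted out. Origin: centre of its underside, z up
- jar_mouth (a point): centre of the jar's mouth, on the rim of the neck, 82 mm over the jar's underside
- cap: round red plastic screw cap of the jar, ribbed, 58 mm in diameter, 24.5 mm high, 50 g, with a brush reaching 38 mm below its lower edge. At the start screwed tight, lower edge 5 mm above the jar's shoulder and 19 mm below its mouth. Origin: centre of its lower edge, z up. For its thread see cap_top
- cap_top (a point): centre of the cap's flat top, 24.5 mm over its lower edge. Thread: loosens anticlockwise seen from above; 0.35 to 0.5 N m starts it, then less; rises 2 mm per radian; free of the threads after 0.9 to 1.1 rad on the jar (plus up to 0.1 for the jar's play); turned on without lifting, it butts on the next thread at 1.75 to 1.95 rad
- bishop: cream porcelain chess bishop, 90 mm tall, foot 37 mm, loose, to be left alone. Origin: centre of its foot
- ashtray: clear glass ashtray, 110 mm across, 30 mm high, loose, to be left alone. Origin: centre of its underside
- clip: steel bulldog clip lying on the desk, 70 mm wide, about 80 mm long, 43 mm high, loose, to be left alone. Origin: under the middle of its jaws, on the desk
Mind the look-alikes: they are no part of the job. What is meant by the cap is not pink, purple or turquoise, and is the larger of those in its own colour.

How it is judged:
By the outcome, as a careful person would: the job done as asked, in the order asked, and still so for the second after the job is handed in, while the arm keeps its last pose, push and grip.
It also fails if it takes over 72 s, if anything falls off the work surface, if the arm or the gripper's body presses on something with over 40 N, if the wrist force passes 120 N, or if a joint passes its speed limit or range.

ROBOT

A 6-joint arm with a two-finger parallel gripper is mounted at the origin on the work surface. World frame = base frame: x ahead of the robot, y to its left, z up, the work surface at z = 0. Lengths are in m, angles in rad, forces in N, time in s.
With the tool pointing down it reaches from about 0.325 to 0.75 m from the base axis. Payload 7.6 kg.
Tool frame: the origin (TCP) lies midway between the tips of the shut fingers; the grasp point (between the pads) lies 19 mm behind it; z points along the fingers, y is the direction in which the jaws open and shut (so a half turn about z gives the same grasp; the last joint's range is limited). The gripper opens to 85 mm and grips with 20 to 120 N. Pads are 22 mm wide; open, the fingers measure 114 mm over their backs; the gripper's body (76 mm by 85 mm) begins 54 mm behind the grasp point. The pads swing forward as they close: fully open they stand 13 mm farther back than shut.
Start: joints at [-1.36, 0.052, 1.401, -0, 1.689, -0.07], TCP at [0.146, -0.504, 0.2] pointing down, gripper open.
Joint ranges: [-2.9, 2.9], [-0.91, 2.17], [0.12, 2.37], [-1.06, 4.2], [0.26, 2.73], [-2.93, 2.93]. Speed limits (rad/s): [2.57, 2.57, 3.01, 3.14, 3.14, 3.14].

INTERFACE

Orientations are given as a 3x3 rotation matrix whose columns are the frame's x, y, z axes.
In Python, from rig import ctrl, claw, get_obs, cams, ticket gives the robot as it stands. The module is installed in compiled form; this text tells all that it offers. Calls block until the motion is done:
- ctrl.goto(position, orientation): joint-space move of the TCP to a pose.
- ctrl.move_l(position, feed=0.15, orientation=None): straight line of the TCP; orientation=None keeps the orientation; feed is the mean speed in m/s.
- ctrl.move_j(angles): joint-space move.
- claw.command_gripper(opening, grasp_force=None): finger opening in m; grasp_force is the grip in N (None keeps the last); returns when the fingers have stopped.
- ctrl.hold(seconds).
- ctrl.solve_ik(position, orientation): joint angles nearest the present ones, or None.
- get_obs(): the state.
- cams.capture(name): name is "side" or "top"; returns the picture (400x640x3 uint8, blue, green, red); there is no depth.
- cams.camera_model(name): a dict with "fx", "fy", "cx", "cy" (pixels), "position" and "attitude" of the camera in the world. Camera axes: x right, y down, z forward; pixel columns grow to the right and rows downward; lengths in m; the calibration is good to about 2 mm. A picture is of the moment at which its call begins. camera_model takes no time and is no camera call.
A pose or a line that the arm cannot do raises ctrl.MotionError and nothing moves.
- ticket.sign_off(): hands the job in, once; it reports no verdict.
The state is a dict: "time_s": time; "joint_positions": joint angles; "qd": joint speeds; "joint_efforts": joint torques, N m; "tcp_pos": TCP position; "ee_rot": TCP orientation; "wrist_force": force on the tool from outside, world axes, zero at the start; "wrist_torque": the same for the moment, N m; "gripper_width": finger opening in m.
Only numpy, scipy, OpenCV 4.12 (cv2) and the standard library are available. Lean on these libraries where they do the work, as an engineer would, in place of code of your own. Each camera call takes 0.05 s, during which the arm holds its last target.

## Working session

There is one attempt and no reset: what is moved stays moved. The work goes in short steps, each a Python script; the robot and the scene stay as the last script left them, time stands still between calls to the robot, and variables do not carry over. Pictures are saved under pics/ and viewed, and the job is handed in when it is done.

```bash
mkdir -p pics; ls
python3 - <<'E'
from rig import ctrl, claw, get_obs, cams, ticket
import cv2,numpy as np
o=get_obs()
print({k:np.round(v,3).tolist() for k,v in o.items()})
for n in("side","top"):
    im=cams.capture(n); cv2.imwrite(f"pics/{n}0.png",im)
    print(n,cams.camera_model(n))
E
```

```text
pics
{'time_s': 0.0, 'joint_positions': [-1.36, 0.053, 1.402, -0.0, 1.689, -0.07], 'qd': [-0.0, 0.0, 0.0, 0.001, 0.003, -0.0], 'joint_efforts': [0.001, -38.167, -36.018, -0.0, 0.006, 0.0], 'tcp_pos': [0.145, -0.504, 0.199], 'ee_rot': [[0.961, 0.277, -0.0], [0.277, -0.961, 0.002], [0.0, -0.002, -1.0]], 'wrist_force': [0.884, 0.342, 0.293], 'wrist_torque': [0.036, -0.02, -0.033], 'gripper_width': 0.086}
side {'fx': 387.1170157006518, 'fy': 387.1170157006518, 'cx': 312.6182265789577, 'cy': 200.48585933029906, 'position': array([0.47165617, 0.83697278, 0.56150421]), 'attitude': array([[-0.99438621, -0.07270776,  0.07687422],
       [-0.1034371 ,  0.51490915, -0.8509814 ],
       [ 0.02228971, -0.85415581, -0.51953924]])}
top {'fx': 406.87097749414085, 'fy': 406.87097749414085, 'cx': 319.99117348297557, 'cy': 202.45148279782214, 'position': array([0.39643197, 0.02586051, 1.38063474]), 'attitude': array([[ 0.0150445 , -0.99255487,  0.12086558],
       [-0.99968031, -0.01247442,  0.02199255],
       [-0.02032108, -0.12115781, -0.99242523]])}
```

View pics/side0.png

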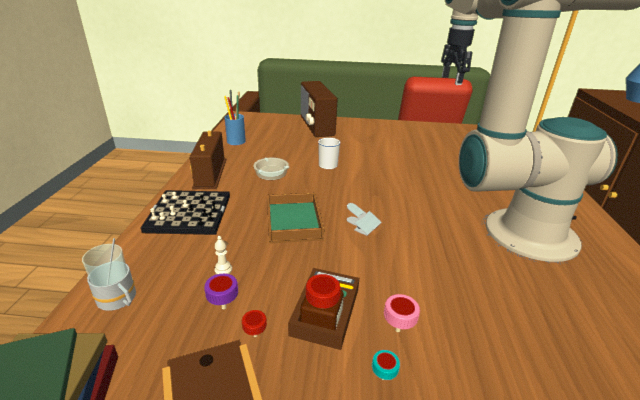

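View pics/top0.png

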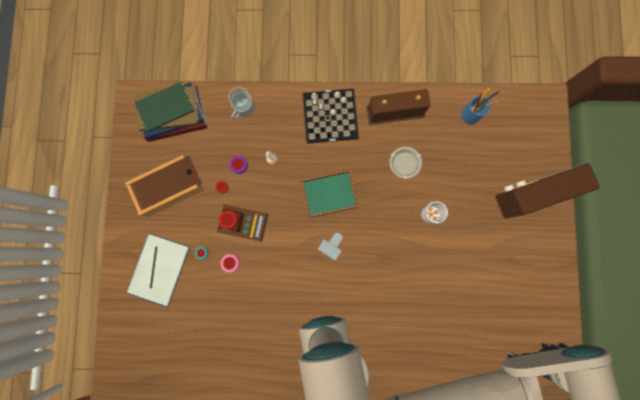

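Red-topped items in the top picture: purple rim (238,164), small red (222,187), pink rim (229,263), turquoise rim (201,253), and the large red on the jar in the stand (230,219). The last is all red and larger than the other red one, so it fits. I'll confirm it with an enlarged crop and measure.

```bash
cat > h.py <<'E'
import cv2,numpy as np
from rig import ctrl, claw, get_obs, cams, ticket
def proj(n,P):
    m=cams.camera_model(n);R=m["attitude"];p=(np.asarray(P,float)-m["position"])@R
    return np.stack([m["fx"]*p[...,0]/p[...,2]+m["cx"],m["fy"]*p[...,1]/p[...,2]+m["cy"]],-1)
def ray(n,uv):
    m=cams.camera_model(n);uv=np.asarray(uv,float)
    d=np.stack([(uv[...,0]-m["cx"])/m["fx"],(uv[...,1]-m["cy"])/m["fy"],np.ones(uv.shape[:-1])],-1)@m["attitude"].T
    return m["position"],d
def onz(n,uv,z):
    o,d=ray(n,uv);return o+d*((z-o[2])/d[...,2])[...,None]
def tri(uvt,uvs):
    A=np.zeros((3,3));b=np.zeros(3)
    for n,uv in(("top",uvt),("side",uvs)):
        o,d=ray(n,uv);d=d/np.linalg.norm(d);M=np.eye(3)-np.outer(d,d);A+=M;b+=M@o
    return np.linalg.solve(A,b)
def obs():
    o=get_obs();print("t",round(o["time_s"],2),"tcp",np.round(o["tcp_pos"],4),"F",np.round(o["wrist_force"],1),"T",np.round(o["wrist_torque"],2),"w",round(o["gripper_width"],4),"q",np.round(o["joint_positions"],2));return o
E
python3 - <<'E'
from h import *
t=cv2.imread("pics/top0.png");s=cv2.imread("pics/side0.png")
a=cv2.resize(t[140:290,180:360],None,fx=4,fy=4,interpolation=cv2.INTER_CUBIC);cv2.imwrite("pics/tc.png",a)
b=cv2.resize(s[240:390,200:440],None,fx=3.3,fy=3.3,interpolation=cv2.INTER_CUBIC);cv2.imwrite("pics/sc.png",b)
c=cv2.resize(np.hstack([t[190:235,410:460],s[130:175,305:355]]),None,fx=8,fy=8,interpolation=cv2.INTER_CUBIC);cv2.imwrite("pics/cup.png",c)
E
```

```text
(no output)
```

View pics/tc.png

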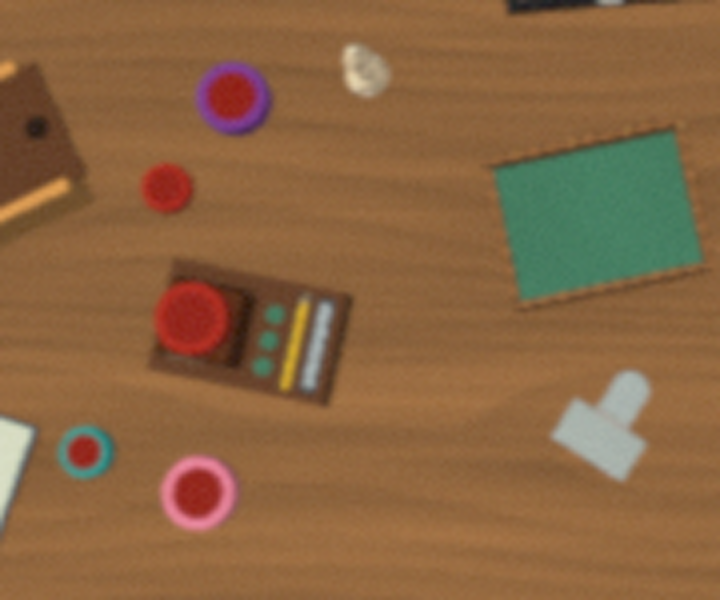

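View pics/sc.png

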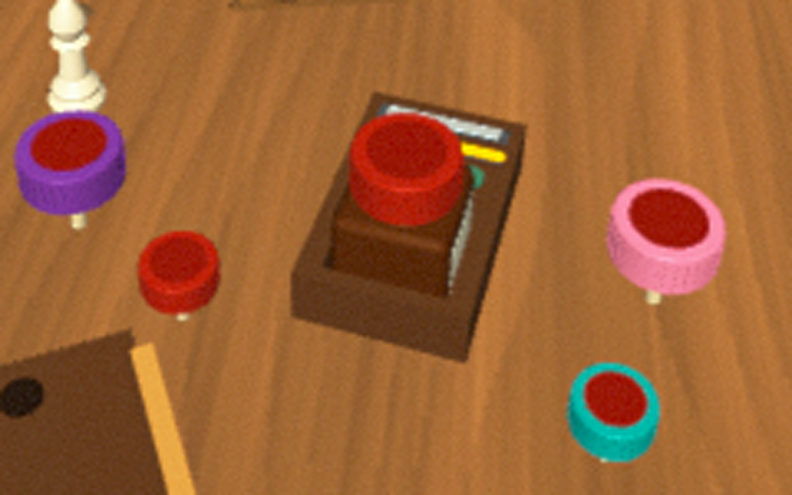

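View pics/cup.png

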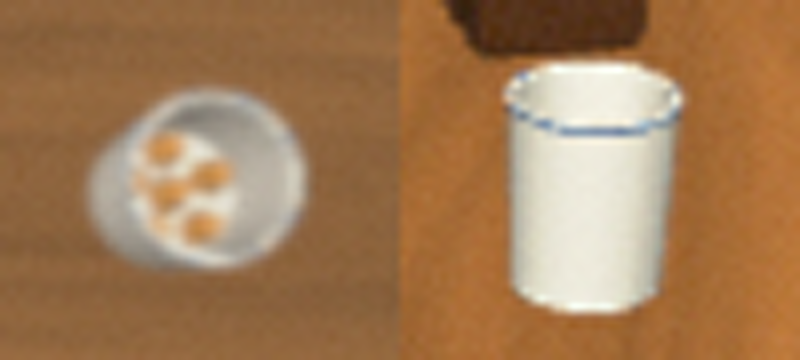

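The crop confirms the cap: all red, largest, on the brown jar in the stand at top (228,219), side (324,290). The small red one at (222,187) is a decoy. The cup is at top (437,212) with the pawns inside. Next I measure poses.

Run:
```python
from h import *
t=cv2.imread("pics/top0.png");s=cv2.imread("pics/side0.png")
def comp(mask,seed):
    n,l,st,c=cv2.connectedComponentsWithStats(mask.astype(np.uint8))
    y0,x0=seed[1],seed[0]; k=l[y0,x0]
    if k==0:
        print("seed bg")
    return (l==k).astype(np.uint8),st[k],c[k]
def cnt(m): return max(cv2.findContours(m,cv2.RETR_EXTERNAL,cv2.CHAIN_APPROX_NONE)[0],key=cv2.contourArea)
def red(im):
    h=cv2.cvtColor(im,cv2.COLOR_BGR2HSV);return ((h[...,0]<6)|(h[...,0]>174))&(h[...,1]>180)&(h[...,2]>90)
m,st,c=comp(red(t),(228,219));print("cap top",st,c)
e=cv2.fitEllipse(cnt(m));print(e);print("cap@z.0975",onz("top",np.array(c),.0975),onz("top",np.array(c),.09))
# side cap
m,st,c=comp(red(s),(323,285));print("cap side",st,c)
# tray felt
h=cv2.cvtColor(t,cv2.COLOR_BGR2HSV)
g=(abs(h[...,0].astype(int)-75)<15)&(h[...,1]>80)
m,st,c=comp(g,(330,195));r=cv2.minAreaRect(cnt(m));b=cv2.boxPoints(r);print("felt",c,r)
for z in(.006,.034):
    P=onz("top",b,z);print(z,P.round(4).tolist(),P.mean(0).round(4))
# stand corners hand from crop: /4+(180,140)
cr=np.array([[175,260],[352,294],[327,405],[149,369]])/4+[180,140]
P=onz("top",cr,.034);print("stand",P.round(4).tolist(),P.mean(0).round(4),np.linalg.norm(np.diff(P,axis=0),axis=1))
ys=P[[0,3]].mean(0)-P[[1,2]].mean(0);ys[2]=0;ys/=np.linalg.norm(ys);print("stand y",ys,"pocket",P.mean(0)+.032*ys)
# cup
w=(h[...,1]<90)&(h[...,2]>110)
sub=np.zeros_like(w);sub[185:240,410:465]=w[185:240,410:465]
rim=np.array([217.,178])/8+[410,190]
print("cup rim top cam",onz("top",rim,.082))
rs=np.array([594-400.,97])/8+[305,130];print("cup rim side",onz("side",rs,.082))
bs=np.array([587-400.,283])/8+[305,130];print("cup foot side",onz("side",bs,.0))
bt=np.array([(90+240)/2,188.])/8+[410,190];print("cup foot top",onz("top",bt,0))
for nm,uv,z in(("bishopfoot",np.array([372,78])/4+[180,140],.0),("clipjaw",np.array([600,438])/4+[180,140],.03),("clipend",np.array([632,385])/4+[180,140],.03),("ash",np.array([405,162.5]),.02),("purple",np.array([238,164]),.02)):
    print(nm,onz("top",uv,z).round(3))
```

```text
cap top [219 210  19  19 280] [227.93214286 219.33928571]
((227.940673828125, 219.3280792236328), (17.851755142211914, 18.2425537109375), 122.39869689941406)
cap@z.0975 [0.49499317 0.3459326  0.0975    ] [0.49556926 0.34780344 0.09      ]
cap side [306 275  35  33 947] [322.56388596 290.8500528 ]
felt [328.97845726 193.32453092] ((329.05853271484375, 193.27317810058594), (32.26748275756836, 44.69953918457031), 77.90524291992188)
0.006 [[0.6331, 0.1128, 0.006], [0.6674, -0.0366, 0.006], [0.5588, -0.0603, 0.006], [0.5249, 0.0877, 0.006]] [0.5961 0.0259 0.006 ]
0.034 [[0.6283, 0.111, 0.034], [0.6619, -0.0353, 0.034], [0.5555, -0.0585, 0.034], [0.5223, 0.0864, 0.034]] [0.592  0.0259 0.034 ]
stand [[0.5478, 0.3779, 0.034], [0.5212, 0.2284, 0.034], [0.4288, 0.2463, 0.034], [0.4564, 0.3956, 0.034]] [0.4885 0.3121 0.034 ] [0.15180966 0.09408469 0.15179364]
stand y [0.17863971 0.98391456 0.        ] pocket [0.49426044 0.34355283 0.034     ]
cup rim top cam [ 0.52781834 -0.31930108  0.082     ]
cup rim side [ 0.52715    -0.31076866  0.082     ]
cup foot side [ 0.52637875 -0.31094405  0.        ]
cup foot top [ 0.53157162 -0.31910904  0.        ]
bishopfoot [0.713 0.222 0.   ]
clipjaw [0.405 0.02  0.03 ]
clipend [ 0.449 -0.005  0.03 ]
ash [ 0.702 -0.231  0.02 ]
purple [0.691 0.339 0.02 ]
```

```bash
cat >> h.py <<'E'
from scipy.spatial.transform import Rotation as Ro
def Rtool(az,pitch):  # approach azimuth, pitch down; jaws horizontal
    a=np.array([np.cos(az)*np.cos(pitch),np.sin(az)*np.cos(pitch),-np.sin(pitch)])
    y=np.array([-np.sin(az),np.cos(az),0.]);return np.stack([np.cross(y,a),y,a],1)
def tip(R,az,th):  # cup tips by th towards the left of approach az
    return Ro.from_rotvec(-th*np.array([np.cos(az),np.sin(az),0])).as_matrix()@R
BACK=.0255   # TCP ahead of pad centre at ~66 mm opening
E
python3 - <<'E'
from h import *
C=np.array([.528,-.318,.045])
d=np.radians
for flip in(0,1):
  for p in(0,10,20,30):
   for az in(-50,-31,-10,0,15):
    R=Rtool(d(az),d(p))
    if flip:R=R*np.array([-1,-1,1])
    q=ctrl.solve_ik(C+BACK*R[:,2],R)
    q0=ctrl.solve_ik(C+[0,0,.1]-.12*R[:,2],R)
    print(flip,p,az,None if q is None else np.round(q,2), q0 is not None)
E
```

```text
0 0 -50 [-0.38  0.5   2.05  3.71  1.06  1.27] False
0 0 -31 [-0.66  0.46  2.13  3.01  1.02  1.64] False
0 0 -10 [-0.93  0.51  2.04  2.29  1.15  2.01] False
0 0 0 [-1.01  0.56  1.94  2.03  1.25  2.14] True
0 0 15 [-1.08  0.65  1.76  1.74  1.42  2.28] True
0 10 -50 [-0.39  0.33  2.1   3.84  0.79  1.13] False
0 10 -31 [-0.65  0.28  2.17  2.97  0.71  1.68] False
0 10 -10 [-0.92  0.35  2.08  2.14  0.92  2.17] False
0 10 0 [-1.    0.41  1.98  1.88  1.06  2.29] True
0 10 15 [-1.07  0.52  1.8   1.6   1.28  2.4 ] True
0 20 -50 [-0.4   0.2   2.1   4.09  0.55  0.87] False
0 20 -31 [-0.65  0.14  2.17  2.88  0.4   1.78] False
0 20 -10 [-0.9   0.21  2.08  1.9   0.72  2.43] False
0 20 0 [-0.98  0.28  1.99  1.67  0.9   2.51] False
0 20 15 [-1.04  0.41  1.81  1.44  1.16  2.56] True
0 30 -50 None True
0 30 -31 None True
0 30 -10 [-0.86  0.13  2.05  1.51  0.58  2.83] True
0 30 0 [-0.94  0.2   1.96  1.39  0.79  2.8 ] False
0 30 15 [-1.    0.32  1.8   1.24  1.06  2.75] False
1 0 -50 [-0.38  0.5   2.05  3.71  1.06 -1.88] False
1 0 -31 [-0.66  0.46  2.13  3.01  1.02 -1.5 ] False
1 0 -10 [-0.93  0.51  2.04  2.29  1.15 -1.13] False
1 0 0 [-1.01  0.56  1.94  2.03  1.25 -1.01] True
1 0 15 [-1.08  0.65  1.76  1.74  1.42 -0.86] True
1 10 -50 [-0.39  0.33  2.1   3.84  0.79 -2.01] False
1 10 -31 [-0.65  0.28  2.17  2.97  0.71 -1.46] False
1 10 -10 [-0.92  0.35  2.08  2.14  0.92 -0.97] False
1 10 0 [-1.    0.41  1.98  1.88  1.06 -0.85] True
1 10 15 [-1.07  0.52  1.8   1.6   1.28 -0.74] True
1 20 -50 [-0.4   0.2   2.1   4.09  0.55 -2.28] False
1 20 -31 [-0.65  0.14  2.17  2.88  0.4  -1.36] False
1 20 -10 [-0.9   0.21  2.08  1.9   0.72 -0.71] True
1 20 0 [-0.98  0.28  1.99  1.67  0.9  -0.63] True
1 20 15 [-1.04  0.41  1.81  1.44  1.16 -0.58] True
1 30 -50 None True
1 30 -31 None True
1 30 -10 [-0.86  0.13  2.05  1.51  0.58 -0.32] True
1 30 0 [-0.94  0.2   1.96  1.39  0.79 -0.34] True
1 30 15 [-1.    0.32  1.8   1.24  1.06 -0.39] True
```

```bash
cat > fk.py <<'E'
import numpy as np
from scipy.spatial.transform import Rotation as Ro
def fk(q,p):
    h,a1,L2,L3,e,d=p
    Rz=Ro.from_euler('z',q[0]).as_matrix()
    ry=lambda a:Ro.from_euler('y',a).as_matrix()
    R2=Rz@ry(q[1]);R3=R2@ry(q[2])
    sh=Rz@[a1,0,h]; el=sh+R2@[0,0,L2]; w=el+R3@[e,0,L3]
    R5=R3@Ro.from_euler('z',q[3]).as_matrix()@ry(q[4])
    return sh,el,w,w+R5@[0,0,d],R5
E
python3 - <<'E'
from h import *;from fk import fk
from scipy.optimize import least_squares
rng=np.random.default_rng(0);S=[]
while len(S)<40:
    P=np.array([rng.uniform(.3,.7),rng.uniform(-.4,.4),rng.uniform(.05,.4)]);R=Rtool(rng.uniform(-1,1),rng.uniform(0,1.6))
    q=ctrl.solve_ik(P,R)
    if q is not None:S.append((q,P,R))
best=None
f=lambda p:np.concatenate([fk(q,p)[3]-P for q,P,R in S])
r=least_squares(f,[.3,0,.4,.4,0,.3]);print(r.x.round(4),np.abs(r.fun).max())
print(max(np.abs(fk(q,r.x)[4][:,2]-R[:,2]).max() for q,P,R in S))
np.save("p.npy",r.x)
E
```

```text
[ 0.2119 -0.0089  0.3566  0.5022  0.1088  0.3218] 0.042930171451234345
9.992007221626409e-16
```

```bash
cat > fk.py <<'E'
import numpy as np
from scipy.spatial.transform import Rotation as Ro
def fk(q,p):
    h,a1,L2,L3,e,d,f,g,b=p
    Rz=Ro.from_euler('z',q[0]).as_matrix()
    ry=lambda a:Ro.from_euler('y',a).as_matrix()
    R2=Rz@ry(q[1]);R3=R2@ry(q[2]);R4=R3@Ro.from_euler('z',q[3]).as_matrix()
    sh=Rz@[a1,b,h]; el=sh+R2@[0,0,L2]; w=el+R3@[e,0,L3]
    R5=R4@ry(q[4]);w2=w+R4@[f,0,0]+R5@[g,0,0]
    return sh,el,w2,w2+R5@[0,0,d],R5
E
python3 - <<'E'
from h import *;from fk import fk
from scipy.optimize import least_squares
rng=np.random.default_rng(0);S=[]
while len(S)<60:
    P=np.array([rng.uniform(.3,.7),rng.uniform(-.4,.4),rng.uniform(.05,.4)]);R=Rtool(rng.uniform(-1,1),rng.uniform(0,1.6))
    q=ctrl.solve_ik(P,R)
    if q is not None:S.append((q,P,R))
f=lambda p:np.concatenate([fk(q,p)[3]-P for q,P,R in S])
r=least_squares(f,[.2,0,.35,.5,0.1,.3,0,0,0]);print(r.x.round(4),np.abs(r.fun).max())
np.save("p.npy",r.x)
d=np.radians
C=np.array([.528,-.318,.045])
for p in(10,20,25,30):
   for az in(-20,-10,0,10,15,25):
    R=Rtool(d(az),d(p))*np.array([-1,-1,1])
    q=ctrl.solve_ik(C+BACK*R[:,2],R)
    if q is None:continue
    k=fk(q,r.x);print(p,az,np.round(q,2),"wrist",k[2].round(3),"elb",k[1].round(2))
E
```

```text
[ 0.2066 -0.      0.3529  0.4962  0.1065  0.3121 -0.     -0.      0.0369] 5.426881166670228e-11
10 -20 [-0.81  0.3   2.14  2.48  0.8  -1.16] wrist [ 0.263 -0.221  0.095] elb [ 0.1  -0.05  0.54]
10 -10 [-0.92  0.35  2.08  2.14  0.92 -0.97] wrist [ 0.25  -0.269  0.095] elb [ 0.1  -0.07  0.54]
10 0 [-1.    0.41  1.98  1.88  1.06 -0.85] wrist [ 0.246 -0.318  0.095] elb [ 0.11 -0.1   0.53]
10 10 [-1.06  0.48  1.87  1.69  1.21 -0.77] wrist [ 0.25  -0.367  0.095] elb [ 0.11 -0.12  0.52]
10 15 [-1.07  0.52  1.8   1.6   1.28 -0.74] wrist [ 0.255 -0.391  0.095] elb [ 0.12 -0.14  0.51]
10 25 [-1.09  0.61  1.66  1.47  1.42 -0.69] wrist [ 0.272 -0.437  0.095] elb [ 0.13 -0.16  0.5 ]
20 -20 [-0.79  0.16  2.14  2.24  0.54 -0.9 ] wrist [ 0.275 -0.226  0.143] elb [ 0.07 -0.01  0.55]
20 -10 [-0.9   0.21  2.08  1.9   0.72 -0.71] wrist [ 0.263 -0.271  0.143] elb [ 0.08 -0.04  0.55]
20 0 [-0.98  0.28  1.99  1.67  0.9  -0.63] wrist [ 0.259 -0.318  0.143] elb [ 0.09 -0.06  0.55]
20 10 [-1.03  0.37  1.88  1.51  1.07 -0.59] wrist [ 0.263 -0.365  0.143] elb [ 0.1  -0.09  0.54]
20 15 [-1.04  0.41  1.81  1.44  
[... 624 characters left out ...]
elb [ 0.1  -0.09  0.54]
25 25 [-1.04  0.46  1.68  1.24  1.27 -0.5 ] wrist [ 0.293 -0.428  0.166] elb [ 0.11 -0.12  0.52]
30 -20 [-0.77  0.08  2.1   1.68  0.36 -0.34] wrist [ 0.295 -0.233  0.188] elb [0.04 0.01 0.56]
30 -10 [-0.86  0.13  2.05  1.51  0.58 -0.32] wrist [ 0.284 -0.275  0.188] elb [ 0.06 -0.01  0.56]
30 0 [-0.94  0.2   1.96  1.39  0.79 -0.34] wrist [ 0.28  -0.318  0.188] elb [ 0.07 -0.03  0.55]
30 10 [-0.99  0.28  1.86  1.28  0.98 -0.37] wrist [ 0.284 -0.361  0.188] elb [ 0.08 -0.06  0.55]
30 15 [-1.    0.32  1.8   1.24  1.06 -0.39] wrist [ 0.288 -0.382  0.188] elb [ 0.09 -0.07  0.54]
30 25 [-1.02  0.42  1.68  1.15  1.23 -0.42] wrist [ 0.303 -0.423  0.188] elb [ 0.11 -0.1   0.53]
```

```bash
cat >> h.py <<'E'
from fk import fk
PK=np.load("p.npy")
def perp(c):
    e=np.cross(c,[0,0,1.]);e/=np.linalg.norm(e);return e,np.cross(e,c)  # e horizontal, second upward
def Rpour(Rg,th,phi,sig):
    # world rotation taking upright cup (held with Rg) to tilt th toward azimuth phi, spun by sig about its axis
    tl=Ro.from_rotvec(th*np.array([-np.sin(phi),np.cos(phi),0]))
    return (tl*Ro.from_rotvec([0,0,sig])).as_matrix()@Rg
GZ=.045
def tcp_for(cup_o,c,R): # cup origin & axis -> TCP
    return cup_o+GZ*c+BACK*R[:,2]
E
python3 - <<'E'
from h import *
d=np.radians
C0=np.array([.528,-.318,0]);T=np.array([.594,.026,0]);z=np.array([0,0,1.])
out=[]
for p in(15,20,25):
 for azg in(-10,0,10,20):
  for fl in(1,-1):
   Rg=Rtool(d(azg),d(p))*np.array([fl,fl,1])
   qg=ctrl.solve_ik(tcp_for(C0,z,Rg),Rg)
   if qg is None: continue
   if fk(qg,PK)[2][2]<.12: continue
   for phi in range(0,360,15):
    for sig in range(-180,180,15):
     Rp=Rpour(Rg,d(123),d(phi),d(sig));c=Rp@(Rg.T@z)
     M=T+[0,0,.075]-.022*np.array([np.cos(d(phi)),np.sin(d(phi)),0]);O=M-.082*c
     if Rp[2,2]>-.1: continue
     q=ctrl.solve_ik(tcp_for(O,c,Rp),Rp)
     if q is None: continue
     w=fk(q,PK)[2]
     if w[2]<.15: continue
     # upright with the same sig, near tray
     Ru=Ro.from_rotvec([0,0,d(sig)]).as_matrix()@Rg
     qu=ctrl.solve_ik(tcp_for(M-.03*np.array([np.cos(d(phi)),np.sin(d(phi)),0])+[0,0,-.01],z,Ru),Ru)
     if qu is None: continue
     out.append((np.abs(q-qg).max(),np.abs(q-qu).max(),p,azg,fl,phi,sig,q.round(2),qg.round(2),w.round(2),Rp[:,2].round(2)))
out.sort(key=lambda x:x[0]+x[1])
print(len(out))
for o in out[:25]:print(*o)
E
```

```text
Traceback (most recent call last):
ValueError: time passes only in moves, steps and waits
```

```bash
cat > ik.py <<'E'
import numpy as np
from fk import fk
PK=np.load("p.npy")
LO=np.array([-2.9,-.91,.12,-1.06,.26,-2.93]);HI=np.array([2.9,2.17,2.37,4.2,2.73,2.93])
h,a1,L2,L3,e,D,_,_,b=PK
OFF=np.pi # tuned below
def sols(P,R):
    """closed form: all solutions in range"""
    w=P-D*R[:,2];r2=w[0]**2+w[1]**2-b*b;out=[]
    if r2<0:return out
    for s in(1,-1):
        X=s*np.sqrt(r2);q1=np.arctan2(w[1],w[0])-np.arctan2(b,X)
        q1=(q1+np.pi)%(2*np.pi)-np.pi
        x,z=X-a1,w[2]-h;Lf=np.hypot(L3,e);g=np.arctan2(e,L3);c=(x*x+z*z-L2**2-Lf**2)/(2*L2*Lf)
        if abs(c)>1:continue
        for t in(1,-1):
            k=t*np.arccos(c);q3=k-g
            q2=np.arctan2(x,z)-np.arctan2(Lf*np.sin(k),L2+Lf*np.cos(k))
            q2=(q2+np.pi)%(2*np.pi)-np.pi
            from scipy.spatial.transform import Rotation as Ro
            R3=(Ro.from_euler('z',q1)*Ro.from_euler('y',q2+q3)).as_matrix()
            M=R3.T@R
            for u in(1,-1):
                q5=u*np.arccos(np.clip(M[2,2],-1,1))
                q4=np.arctan2(u*M[1,2],u*M[0,2])
                R5=R3@(Ro.from_euler('z',q4)*Ro.from_euler('y',q5)).as_matrix()
                N=R5.T@R;q6=np.arctan2(N[1,0],N[0,0])-OFF
                for k4 in(-2*np.pi,0,2*np.pi):
                    for k6 in(-2*np.pi,0,2*np.pi,4*np.pi):
                        q=np.array([q1,q2,q3,q4+k4,q5,q6+k6])
                        if (q>LO+.02).all() and (q<HI-.02).all():out.append(q)
    return out
E
python3 - <<'E'
from h import *
import ik
o=get_obs();q=o["joint_positions"];k=fk(q,PK);N=k[4].T@o["ee_rot"];print(k[3]-o["tcp_pos"],np.arctan2(N[1,0],N[0,0])-q[5],q[5],N.round(3))
for s in ik.sols(o["tcp_pos"],o["ee_rot"]):print(s.round(3))
E
```

```text
[-2.26564045e-11  1.04394271e-11 -7.03181957e-12] 1.5707963267948963 -0.07028431347798887 [[ 0.07  -0.998 -0.   ]
 [ 0.998  0.07   0.   ]
 [-0.    -0.     1.   ]]
[-1.36   0.053  1.402 -0.     1.689 -1.641]
```

```bash
sed -i 's/^OFF=.*/OFF=np.pi\/2/' ik.py
cat > s.py <<'E'
from h import *
import ik
d=np.radians
C0=np.array([.528,-.318,0]);T=np.array([.594,.026,0]);z=np.array([0,0,1.])
out=[]
for p in(15,22,30):
 for azg in(-30,-20,-10,0,10,20):
  for fl in(1,-1):
   Rg=Rtool(d(azg),d(p))*np.array([fl,fl,1])
   for qg in ik.sols(tcp_for(C0,z,Rg),Rg):
    if fk(qg,PK)[2][2]<.12: continue
    for phi in range(0,360,15):
     for sig in range(-180,180,15):
      Rp=Rpour(Rg,d(123),d(phi),d(sig));c=Rp@(Rg.T@z)
      M=T+[0,0,.075]-.022*np.array([np.cos(d(phi)),np.sin(d(phi)),0]);O=M-.082*c
      if Rp[2,2]>-.1: continue
      Ru=Ro.from_rotvec([0,0,d(sig)]).as_matrix()@Rg
      U=ik.sols(tcp_for(M-.03*np.array([np.cos(d(phi)),np.sin(d(phi)),0])+[0,0,-.01],z,Ru),Ru)
      if not U: continue
      for q in ik.sols(tcp_for(O,c,Rp),Rp):
       w=fk(q,PK)[2]
       if w[2]<.15: continue
       for qu in U:
        m=np.minimum(q-ik.LO,ik.HI-q).min()
        if m<.08: continue
        out.append((max(np.abs(q-qu).max(),.0)+np.abs(qu-qg).max(),np.abs(q-qu).max(),np.abs(qu-qg).max(),p,azg,fl,phi,sig,q.round(2),qu.round(2),qg.round(2),w.round(2),Rp[:,2].round(2)))
out.sort(key=lambda x:x[0])
print(len(out))
for o in out[:30]:print(*[round(x,2) if isinstance(x,float) else x for x in o])
E
python3 s.py
```

```text
983
1.88 1.36 0.52 22 20 -1 45 60 [-0.01  1.15  0.48 -0.3   2.62  0.67] [-0.55  0.5   1.49  1.06  1.73 -0.54] [-1.05  0.44  1.75  1.34  1.22 -0.54] [0.81 0.03 0.22] [-0.89 -0.14 -0.43]
1.91 1.47 0.44 22 10 -1 30 45 [-0.03  1.06  0.58 -0.13  2.54  1.  ] [-0.58  0.2   1.88  1.24  1.36 -0.47] [-1.02  0.35  1.88  1.47  1.05 -0.55] [0.8  0.01 0.24] [-0.86 -0.05 -0.5 ]
1.93 1.46 0.47 30 20 -1 30 30 [ 0.02  1.13  0.52 -0.32  2.61  0.9 ] [-0.54  0.07  1.93  1.14  1.23 -0.32] [-1.01  0.37  1.74  1.19  1.15 -0.4 ] [0.8  0.05 0.21] [-0.9  -0.17 -0.41]
1.96 1.49 0.47 22 20 -1 30 30 [-0.    1.03  0.62 -0.21  2.5   0.98] [-0.58  0.14  1.95  1.28  1.29 -0.45] [-1.05  0.44  1.75  1.34  1.22 -0.54] [0.79 0.03 0.25] [-0.84 -0.12 -0.53]
1.96 1.56 0.41 30 0 -1 30 45 [ 0.04  1.1   0.56 -0.39  2.57  0.89] [-0.53  0.02  1.99  1.16  1.15 -0.28] [-0.94  0.2   1.96  1.39  0.79 -0.34] [0.8  0.07 0.22] [-0.87 -0.24 -0.43]
2.01 1.61 0.4 22 0 -1 30 45 [ 0.02  1.    0.65 -0.28  2.45  0.98] [-0.57  0.08  2.01  1.33  1.2  -0.44] [-0.97  0.26  1.99  1.62  0.87 -0.58] [0.78 0.05 0.25] [-0.81 -0.19 -0.55]
2.03 1.56 0.4
[... 3650 characters left out ...]
 [ 0.08  0.94  0.73 -0.41  2.36  0.98] [-0.53 -0.03  2.13  1.42  1.02 -0.4 ] [-0.89  0.19  2.08  1.83  0.68 -0.65] [0.76 0.1  0.26] [-0.75 -0.34 -0.57]
2.24 1.76 0.49 22 10 -1 15 30 [-0.1   1.02  0.64  0.17  2.52  1.34] [-0.53 -0.    2.1   1.38  1.1  -0.42] [-1.02  0.35  1.88  1.47  1.05 -0.55] [ 0.79 -0.04  0.24] [-0.85  0.18 -0.5 ]
2.25 1.71 0.54 22 20 -1 15 15 [-0.07  1.01  0.65  0.07  2.5   1.31] [-0.51 -0.06  2.16  1.43  1.   -0.4 ] [-1.05  0.44  1.75  1.34  1.22 -0.54] [ 0.78 -0.02  0.25] [-0.84  0.1  -0.53]
2.25 1.72 0.52 30 20 -1 30 15 [ 0.09  1.04  0.64 -0.51  2.47  0.91] [-0.49 -0.1   2.1   1.21  0.97 -0.19] [-1.01  0.37  1.74  1.19  1.15 -0.4 ] [0.78 0.11 0.22] [-0.81 -0.38 -0.45]
```

```bash
cat >> s.py <<'E'
print("----")
o2=[o for o in out if o[12][0]>.2];print(len(o2))
for o in o2[:20]:print(*[round(x,2) if isinstance(x,float) else x for x in o])
o2=[o for o in out if o[6] in(75,90,105,120,135,255,270,285)];print(len(o2))
for o in o2[:20]:print(*[round(x,2) if isinstance(x,float) else x for x in o])
E
python3 s.py | sed -n '/----/,$p'
```

```text
----
246
3.08 2.56 0.53 22 10 -1 120 60 [-0.    0.04  2.16  3.7   0.38  1.84] [-0.53  0.53  1.45  1.15  1.58 -0.44] [-1.02  0.35  1.88  1.47  1.05 -0.55] [0.35 0.04 0.18] [ 0.93 -0.2  -0.3 ]
3.11 2.6 0.51 22 20 -1 120 45 [-0.05  0.07  2.18  3.37  0.44  2.17] [-0.54  0.48  1.52  1.18  1.5  -0.43] [-1.05  0.44  1.75  1.34  1.22 -0.54] [0.35 0.02 0.16] [ 0.96 -0.14 -0.24]
3.35 2.8 0.55 30 10 -1 120 60 [0.08 0.14 2.14 3.83 0.62 1.78] [-0.5   0.47  1.45  1.03  1.53 -0.37] [-0.99  0.28  1.86  1.28  0.98 -0.37] [0.35 0.06 0.15] [ 0.94 -0.29 -0.19]
3.35 2.61 0.75 22 20 1 150 75 [-0.36  0.19  2.04  1.94  0.77  0.08] [-0.43  0.82  1.    1.03  1.93  2.68] [-1.05  0.44  1.75  1.34  1.22  2.6 ] [ 0.38 -0.1   0.16] [ 0.9   0.36 -0.24]
3.38 2.65 0.74 30 20 -1 135 75 [-0.01  0.07  2.14  3.56  0.38  1.82] [-0.43  0.75  1.04  0.91  1.88 -0.47] [-1.01  0.37  1.74  1.19  1.15 -0.4 ] [0.36 0.03 0.18] [ 0.95 -0.16 -0.28]
3.42 2.6 0.82 22 -10 -1 120 75 [-0.05  0.07  2.18  3.37  0.44  2.17] [-0.54  0.48  1.52  1.18  1.5  -0.43] [-0.89  0.19  2.08  1.83  0.68 -0.65] [0.35 0.02 0.16] [ 0.96 -0.14 -0.24]
3.49 
[... 5475 characters left out ...]
 -1 90 90 [ 0.26  0.83  1.   -0.96  1.97  0.2 ] [-0.42  0.82  0.94  0.81  2.09 -0.61] [-1.01  0.37  1.74  1.19  1.15 -0.4 ] [0.68 0.22 0.21] [-0.3  -0.86 -0.41]
2.72 2.14 0.58 22 0 -1 75 60 [ 0.3   0.52  1.38 -0.94  1.6   0.68] [-0.59  0.35  1.7   1.2   1.45 -0.46] [-0.97  0.26  1.99  1.62  0.87 -0.58] [0.57 0.21 0.25] [ 0.02 -0.84 -0.55]
2.73 1.93 0.8 22 0 -1 75 75 [ 0.25  0.66  1.16 -0.83  1.82  0.51] [-0.57  0.51  1.48  1.1   1.67 -0.5 ] [-0.97  0.26  1.99  1.62  0.87 -0.58] [0.64 0.2  0.26] [-0.21 -0.79 -0.57]
2.75 1.98 0.76 22 10 -1 90 75 [ 0.29  0.5   1.39 -0.94  1.54  0.46] [-0.53  0.64  1.28  1.04  1.81 -0.51] [-1.02  0.35  1.88  1.47  1.05 -0.55] [0.57 0.21 0.26] [ 0.08 -0.82 -0.57]
```

```bash
cat > plan.py <<'E'
from h import *
import ik
d=np.radians;z=np.array([0,0,1.])
T=np.array([.594,.026,0])
P_,AZ=d(22),d(20)
Rg=-Rtool(AZ,P_);Rg[:,2]*=-1
def lowest(O,c):
    s=np.sqrt(max(0,1-c[2]**2));return min(O[2]-.031*s,O[2]+.082*c[2]-.0345*s)
def pour(th,phi,sig,clear=.046,back=.022,thmax=d(123)):
    R=Rpour(Rg,th,phi,sig);c=R@(Rg.T@z);u=np.array([np.cos(phi),np.sin(phi),0])
    f=th/thmax
    M=T-back*u*f-(1-f)*.03*u; O=M-.082*np.array([c[0],c[1],0])*f*1.0-(1-f)*0*c
    O[2]=0;O[2]=clear-lowest(np.array([0,0,0.]),c)+ (1-f)*.02
    return tcp_for(O,c,R),R,O,c
THS=d([0,25,50,70,85,95,103,110,117,123])
if __name__=="__main__":
  C0=np.array([.528,-.318,0])
  qg=[s for s in ik.sols(tcp_for(C0,z,Rg),Rg)]
  print("grasp",[q.round(2) for q in qg])
  print("pre",[q.round(2) for q in ik.sols(tcp_for(C0,z,Rg)-.13*Rg[:,2],Rg)])
  print("lift",[q.round(2) for q in ik.sols(tcp_for(C0,z,Rg)+[0,0,.09],Rg)])
  for phi,sig in((90,60),(90,70),(90,80),(80,70),(80,60),(75,75),(85,75)):
    q=None;bad=0;J=[];S=[]
    for th in np.linspace(0,d(123),40):
      t,R,O,c=pour(th,d(phi),d(sig))
      ss=ik.sols(t,R)
      if q is None: 
        ss=[s for s in ss if abs(s[5]-qg[0][5])<1.5] or ss
        q=ss[0] if ss else None
        if q is None: bad=1;break
        q0=q;S.append(q);continue
      if not ss:bad=round(np.degrees(th));break
      n=min(ss,key=lambda s:np.abs(s-q).max());J.append(np.abs(n-q).max());q=n;S.append(q)
    if bad:print(phi,sig,"bad",bad);continue
    S=np.array(S);print(phi,sig,q0.round(2),q.round(2),"maxstep",max(J).round(2),"margin",np.minimum(S-ik.LO,ik.HI-S).min(0).round(2),"wrist",fk(q,PK)[2].round(2), "minwz",min(fk(s,PK)[2][2] for s in S).round(2))
E
python3 plan.py
```

```text
grasp [array([-1.05,  0.44,  1.75,  1.34,  1.22, -0.54])]
pre [array([-1.3 ,  0.3 ,  1.8 ,  1.2 ,  1.44, -0.52])]
lift [array([-1.05,  0.25,  1.75,  1.28,  1.26, -0.36])]
90 60 [-0.51  0.56  1.39  1.08  1.71 -0.49] [ 0.3   0.45  1.47 -0.98  1.46  0.52] maxstep 0.06 margin [2.39 1.1  0.86 0.08 1.   2.41] wrist [0.55 0.21 0.26] minwz 0.22
90 70 [-0.48  0.67  1.24  1.03  1.86 -0.51] [ 0.28  0.55  1.32 -0.91  1.62  0.4 ] maxstep 0.06 margin [2.42 1.22 1.01 0.15 0.87 2.42] wrist [0.59 0.21 0.26] minwz 0.22
90 80 [-0.45  0.77  1.08  0.98  2.   -0.54] [ 0.26  0.67  1.16 -0.86  1.78  0.3 ] maxstep 0.05 margin [2.45 1.35 0.96 0.2  0.73 2.39] wrist [0.64 0.21 0.26] minwz 0.22
80 70 [-0.49  0.66  1.26  1.02  1.86 -0.52] [ 0.23  0.73  1.06 -0.81  1.91  0.37] maxstep 0.05 margin [2.41 1.32 0.94 0.25 0.82 2.41] wrist [0.67 0.19 0.26] minwz 0.22
80 60 [-0.52  0.55  1.41  1.08  1.71 -0.5 ] [ 0.26  0.63  1.21 -0.86  1.75  0.47] maxstep 0.06 margin [2.38 1.19 0.94 0.2  0.98 2.43] wrist [0.63 0.2  0.26] minwz 0.22
75 75 [-0.47  0.7   1.19  1.    1.92 -0.54] [ 0.18  0.88  0.85 -0.75  2.13  0.31] maxstep 0.05 margin [2.43 1.29 0.73 0.31 0.6  2.39] wrist [0.73 0.17 0.25] minwz 0.22
85 75 [-0.47  0.71  1.17  1.    1.93 -0.53] [ 0.24  0.7   1.11 -0.84  1.85  0.33] maxstep 0.05 margin [2.43 1.34 0.99 0.22 0.8  2.4 ] wrist [0.66 0.2  0.26] minwz 0.22
```

Run:
```python
from plan import *
C0=np.array([.528,-.318,0])
g=tcp_for(C0,z,Rg)
pre=ik.sols(g-.13*Rg[:,2],Rg)[0]
ctrl.move_j(pre);obs()
ctrl.move_l(g-.075*Rg[:,2],feed=.15)
obs()
a=cams.capture("top");b=cams.capture("side")
cv2.imwrite("pics/pre.png",cv2.resize(np.hstack([a[170:290,380:540],b[80:200,280:440]]),None,fx=2.5,fy=2.5,interpolation=cv2.INTER_CUBIC))
```

```text
t 1.32 tcp [ 0.4369 -0.3517  0.0847] F [0.5 0.2 0.2] T [-0.15  0.35  0.04] w 0.0853 q [-1.3   0.3   1.8   1.2   1.44 -0.52]
t 1.83 tcp [ 0.4848 -0.3339  0.064 ] F [0.6 0.4 1.1] T [-0.14  0.4  -0.03] w 0.0851 q [-1.19  0.35  1.79  1.26  1.34 -0.53]
```

View pics/pre.png

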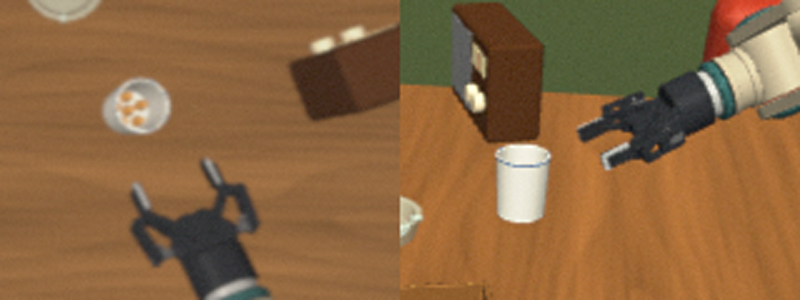

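Run:
```python
from plan import *
o=obs();t=o["tcp_pos"];R=o["ee_rot"]
for s in(-1,1):
    P=t-.013*R[:,2]+s*.0425*R[:,1]
    for n,off in(("top",(380,170)),("side",(280,80))):
        print(s,n,(proj(n,P)-off)*2.5+([0,0] if n=="top" else [400,0]))
for zz,r in((.082,.0345),(.0,.031)):
    P=np.array([.528,-.318,zz]);print("cup",zz,(proj("top",P)-[380,170])*2.5,(proj("side",P)-[280,80])*2.5+[400,0])
```

```text
t 1.93 tcp [ 0.4845 -0.3345  0.0642] F [-0.1  0.4  0.5] T [-0.14  0.38 -0.02] w 0.0854 q [-1.19  0.35  1.79  1.26  1.34 -0.53]
-1 top [124.94873384 160.1817711 ]
-1 side [576.16942501 171.95756163]
1 top [187.25070875 138.3742767 ]
1 side [555.59504567 146.50655895]
cup 0.082 [141.78328488 105.46992329] [522.83972524 153.08329527]
cup 0.0 [125.78649516 111.36374958] [520.08104994 211.01963467]
```

Run:
```python
from plan import *
a=cams.capture("top");b=cams.capture("side")
o=obs();t=o["tcp_pos"];R=o["ee_rot"]
print(R.round(3))
for im,n in((a,"top"),(b,"side")):
    for s in(-1,0,1):
      for k,col in((0,(0,255,0)),(.013,(0,0,255)),(.085,(255,0,0))):
        p=proj(n,t-k*R[:,2]+s*.0425*R[:,1]);cv2.circle(im,tuple(np.round(p).astype(int)),1,col,-1)
cv2.imwrite("pics/pre2.png",cv2.resize(np.hstack([a[170:290,380:540],b[80:200,280:440]]),None,fx=2.5,fy=2.5,interpolation=cv2.INTER_NEAREST))
```

```text
t 2.03 tcp [ 0.4844 -0.3345  0.0641] F [-0.4 -0.9  0.2] T [-0.16  0.4   0.05] w 0.0854 q [-1.19  0.35  1.79  1.26  1.34 -0.53]
[[ 0.352  0.341  0.872]
 [ 0.129 -0.94   0.316]
 [ 0.927  0.001 -0.375]]
```

View pics/pre2.png

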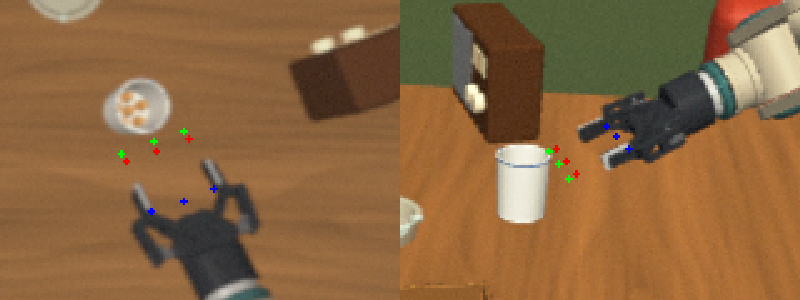

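Run:
```python
from plan import *
b=cv2.imread("pics/side0.png");t=np.array([.145,-.504,.199]);R=np.array([[0.961, 0.277, 0],[0.277, -0.961, 0.002],[0,-0.002, -1.0]])
a=cv2.imread("pics/top0.png")
for im,n in((a,"top"),(b,"side")):
  for s in(-1,0,1):
   for k,col in((0,(0,255,0)),(.013,(0,0,255)),(.085,(255,0,0))):
    p=proj(n,t-k*R[:,2]+s*.0425*R[:,1]);im[int(round(p[1])),int(round(p[0]))]=col
    print(n,s,k,p.round(1))
cv2.imwrite("pics/st.png",np.hstack([cv2.resize(b[0:110,410:510],None,fx=4,fy=4,interpolation=cv2.INTER_NEAREST),cv2.resize(a[290:400,500:600],None,fx=4,fy=4,interpolation=cv2.INTER_NEAREST)]))
```

```text
top -1 0 [503.2 350.3]
top -1 0.013 [505.3 351.4]
top -1 0.085 [517.4 358.2]
top 0 0 [517.9 346.2]
top 0 0.013 [520.1 347.2]
top 0 0.085 [533.2 353.7]
top 1 0 [532.5 342.1]
top 1 0.013 [534.9 343.1]
top 1 0.085 [549.  349.3]
side -1 0 [453.9  98.2]
side -1 0.013 [454.7  94.2]
side -1 0.085 [459.6  71.5]
side 0 0 [447.8  94.5]
side 0 0.013 [448.6  90.6]
side 0 0.085 [453.1  68.5]
side 1 0 [442.  91.]
side 1 0.013 [442.8  87.2]
side 1 0.085 [447.   65.6]
```

View pics/st.png

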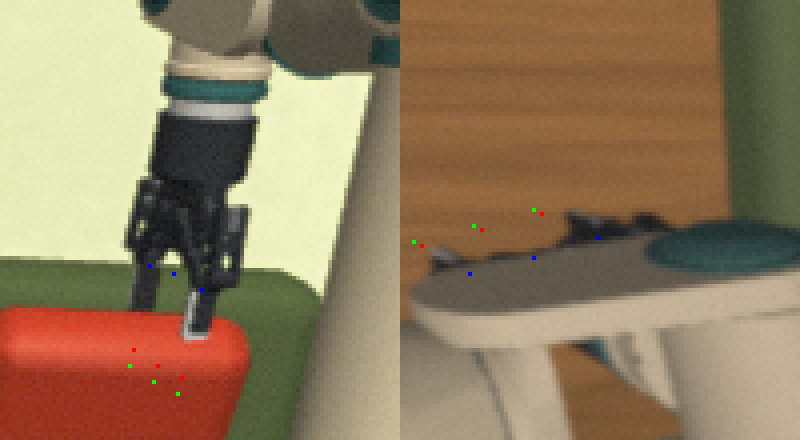

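Run:
```python
from plan import *
ims=[]
for w in(.0,.066):
    claw.command_gripper(w,60);o=obs()
    a=cams.capture("top");b=cams.capture("side")
    t=o["tcp_pos"];R=o["ee_rot"]
    for im,n in((a,"top"),(b,"side")):
      for k,col in((0,(0,255,0)),(.019,(0,0,255))):
        p=np.round(proj(n,t-k*R[:,2])).astype(int);im[p[1],p[0]]=col
    ims.append(np.hstack([a[190:270,410:500],b[100:180,310:410]]))
cv2.imwrite("pics/grip.png",cv2.resize(np.vstack(ims),None,fx=3.7,fy=3.7,interpolation=cv2.INTER_NEAREST))
```

```text
t 2.8 tcp [ 0.4849 -0.3337  0.0635] F [-0.8  0.3  0.6] T [-0.18  0.42 -0.  ] w 0.0001 q [-1.19  0.35  1.79  1.26  1.34 -0.53]
t 3.54 tcp [ 0.4849 -0.3337  0.0636] F [ 0.2 -0.2  0.8] T [-0.12  0.44 -0.04] w 0.0662 q [-1.19  0.35  1.79  1.26  1.34 -0.53]
```

View pics/grip.png

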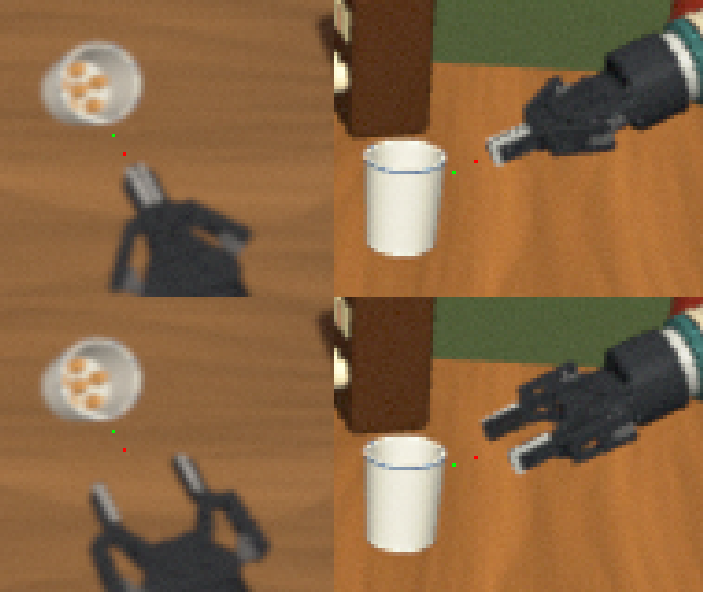

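Run:
```python
from plan import *
def tt(a,b): 
    ut=np.array(a)/3.7+[410,190];us=np.array([(b[0]-333)/3.7+310,b[1]/3.7+100]);P=tri(ut,us)
    print(P.round(4),"reproj",(proj("top",P)-ut).round(1),(proj("side",P)-us).round(1));return P
o=obs();t=o["tcp_pos"];R=o["ee_rot"]
P=tt((137,166),(494,150));D=P-t;print("world diff",D.round(4),"tool frame",(R.T@D).round(4))
P=.5*(tt((98,488-296),(487,430-296))+tt((180,459-296),(515,462-296)));D=P-t;print("66: tool",(R.T@D).round(4),D.round(4))
# start pose: visual tips left finger side (143,312)/4+(410,0)
t0=np.array([.145,-.504,.199])
us=(np.array([143,312])+np.array([195,338]))/8+[410,0]
print("start side mid",us,"if tip at tcp-k*a:",[proj("side",t0+[0,0,k]).round(1).tolist() for k in(.013,.03,.045,.05,.06)])
```

```text
t 3.64 tcp [ 0.4849 -0.3337  0.0636] F [-0.6 -0.6 -0.4] T [-0.19  0.42  0.02] w 0.0658 q [-1.19  0.35  1.79  1.26  1.34 -0.53]
[ 0.4534 -0.3505  0.0763] reproj [-0.  1.] [-1.  -0.1]
world diff [-0.0314 -0.0168  0.0128] tool frame [-0.0014  0.0051 -0.0375]
[ 0.4455 -0.3095  0.1063] reproj [ 0.1 -4.1] [4.  0.4]
[ 0.4452 -0.3962  0.0446] reproj [-0.3  4.9] [-4.7 -0.7]
66: tool [-0.0054  0.0045 -0.045 ] [-0.0395 -0.0191  0.0119]
start side mid [452.25  81.25] if tip at tcp-k*a: [[448.6, 90.6], [449.6, 85.5], [450.6, 81.0], [450.9, 79.4], [451.5, 76.3]]
```

The shut fingertips show up about 37 mm behind the reported TCP along the tool axis and about 4 mm sideways. I see this in both views and at the start pose too. I'll apply that as a tool correction, re-plan, and approach the cup gently while watching the forces.

```bash
cat >> h.py <<'E'
OFF=np.array([-.002,.0045,-.0375])  # true shut fingertip in the reported tool frame (seen in the pictures)
def tcp_for(cup_o,c,R):
    return cup_o+GZ*c+BACK*R[:,2]-R@OFF
E
python3 plan.py
```

```text
grasp [array([-0.98,  0.48,  1.73,  1.39,  1.16, -0.55])]
pre [array([-1.22,  0.32,  1.81,  1.24,  1.37, -0.52])]
lift [array([-0.98,  0.29,  1.74,  1.31,  1.19, -0.36])]
90 60 [-0.46  0.55  1.44  1.1   1.65 -0.5 ] [ 0.25  0.47  1.5  -1.    1.39  0.53] maxstep 0.06 margin [2.44 1.15 0.83 0.06 0.93 2.4 ] wrist [0.55 0.18 0.23] minwz 0.21
90 70 [-0.44  0.64  1.31  1.04  1.8  -0.53] [ 0.23  0.55  1.37 -0.92  1.55  0.42] maxstep 0.06 margin [2.46 1.25 0.96 0.14 0.93 2.4 ] wrist [0.59 0.18 0.24] minwz 0.21
90 80 [-0.41  0.73  1.17  0.98  1.94 -0.56] [ 0.22  0.65  1.23 -0.87  1.71  0.32] maxstep 0.05 margin [2.49 1.36 1.05 0.19 0.79 2.37] wrist [0.63 0.18 0.23] minwz 0.21
80 70 [-0.44  0.63  1.32  1.04  1.8  -0.53] [ 0.2   0.71  1.15 -0.81  1.84  0.4 ] maxstep 0.05 margin [2.46 1.33 1.03 0.25 0.89 2.4 ] wrist [0.66 0.17 0.23] minwz 0.21
80 60 [-0.46  0.54  1.46  1.1   1.65 -0.5 ] [ 0.22  0.61  1.28 -0.86  1.69  0.49] maxstep 0.06 margin [2.44 1.22 0.9  0.2  1.04 2.43] wrist [0.62 0.18 0.24] minwz 0.21
75 75 [-0.43  0.67  1.27  1.01  1.87 -0.55] [ 0.15  0.83  0.98 -0.74  2.06  0.35] maxstep 0.05 margin [2.47 1.34 0.86 0.32 0.67 2.38] wrist [0.7  0.15 0.23] minwz 0.21
85 75 [-0.42  0.68  1.25  1.01  1.87 -0.55] [ 0.21  0.68  1.19 -0.84  1.78  0.35] maxstep 0.05 margin [2.48 1.34 1.07 0.22 0.86 2.38] wrist [0.64 0.17 0.23] minwz 0.21
```

Run:
```python
from plan import *
C0=np.array([.528,-.319,0])
g=tcp_for(C0,z,Rg)
claw.command_gripper(.085,60)
ctrl.move_l(g-.075*Rg[:,2],feed=.12);obs()
ctrl.move_l(g-.04*Rg[:,2],feed=.06);obs()
a=cams.capture("top");b=cams.capture("side")
cv2.imwrite("pics/g1.png",cv2.resize(np.hstack([a[190:270,410:500],b[100:180,310:410]]),None,fx=4.2,fy=4.2,interpolation=cv2.INTER_CUBIC))
```

```text
t 4.43 tcp [ 0.5168 -0.318   0.0513] F [ 1.3 -1.1  0.6] T [-0.11  0.43 -0.04] w 0.085 q [-1.12  0.38  1.79  1.3   1.28 -0.53]
t 5.17 tcp [ 0.5472 -0.3071  0.0382] F [-0.2 -0.5  0.3] T [-0.14  0.36  0.05] w 0.0847 q [-1.05  0.42  1.76  1.34  1.22 -0.54]
```

View pics/g1.png

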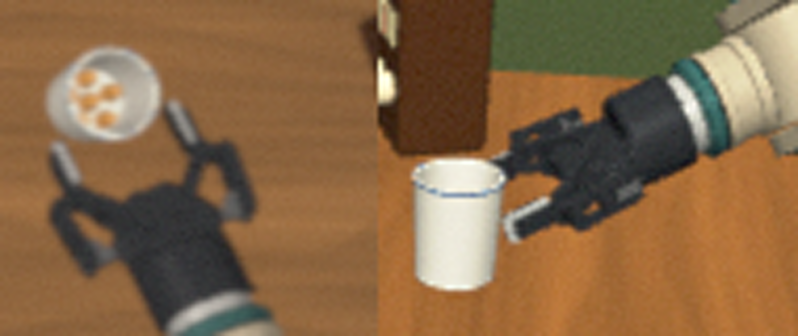

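Run:
```python
from plan import *
o=get_obs();R=o["ee_rot"]
m=onz("top",np.array([114,123.5])/4.2+[410,190],.057)
print(m, "tool frame off",(R.T@(m-o["tcp_pos"])).round(4), "expect -.002 .0045 -.05")
rel=np.array([.528,-.319,.057])-m
print("cup rel tips in tool yz",(R.T@rel).round(4))
c=np.array([115,94.5])/4.2+[410,190];print("rim c",onz("top",c,.082))
```

```text
[ 0.50703798 -0.32554569  0.057     ] tool frame off [ 0.0009  0.0034 -0.0477] expect -.002 .0045 -.05
cup rel tips in tool yz [0.0082 0.001  0.0203]
rim c [ 0.52702818 -0.32009658  0.082     ]
```

Run:
```python
from plan import *
C0=np.array([.528,-.319,0])
g=tcp_for(C0,z,Rg)
for k in(.02,.0):
    ctrl.move_l(g-k*Rg[:,2],feed=.06);o=obs()
    if np.linalg.norm(o["wrist_force"])>5: raise SystemExit("contact")
claw.command_gripper(.05,90);obs()
ctrl.hold(.2)
ctrl.move_l(g+[0,0,.02],feed=.06);obs()
b=cams.capture("side");a=cams.capture("top")
cv2.imwrite("pics/g2.png",cv2.resize(np.hstack([a[190:270,410:500],b[100:180,310:410]]),None,fx=4.2,fy=4.2,interpolation=cv2.INTER_CUBIC))
```

```text
t 5.75 tcp [ 0.5648 -0.3004  0.0305] F [-0.3 -0.3  0.1] T [-0.12  0.4  -0.  ] w 0.0849 q [-1.01  0.45  1.74  1.36  1.19 -0.54]
t 6.23 tcp [ 0.5822 -0.2941  0.023 ] F [ 0.5  0.1 -0.4] T [-0.18  0.37  0.01] w 0.0848 q [-0.98  0.48  1.72  1.39  1.16 -0.55]
t 6.56 tcp [ 0.5821 -0.2949  0.0238] F [ 0.  -0.   3.5] T [0.05 0.22 0.01] w 0.0646 q [-0.98  0.48  1.72  1.39  1.16 -0.55]
t 7.24 tcp [ 0.5821 -0.2946  0.0435] F [ 0.6 -0.6 -1.7] T [-0.18  0.62 -0.03] w 0.0645 q [-0.98  0.43  1.73  1.37  1.16 -0.51]
```

View pics/g2.png

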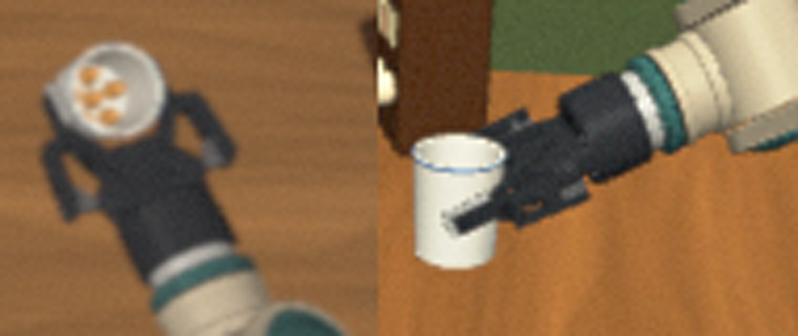

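Run:
```python
from plan import *
C0=np.array([.528,-.319,0])
g=tcp_for(C0,z,Rg)
ctrl.move_l(g+[0,0,.09],feed=.15);obs()
t,R,O,c=pour(0.,d(90),d(70),clear=.05)
print(t,O)
ctrl.move_l(t+[0,0,.01],feed=.15,orientation=R);obs()
b=cams.capture("side");a=cams.capture("top")
cv2.imwrite("pics/u.png",cv2.resize(np.hstack([a[130:270,260:420],b[100:240,200:360]]),None,fx=2.5,fy=2.5,interpolation=cv2.INTER_CUBIC))
```

```text
t 7.96 tcp [ 0.5817 -0.2942  0.1123] F [-0.3 -0.3 -1.5] T [-0.22  0.56  0.04] w 0.0644 q [-0.98  0.29  1.74  1.31  1.19 -0.36]
[0.5895     0.0551618  0.09325415] [ 0.594 -0.004  0.07 ]
t 10.44 tcp [0.5894 0.0547 0.1033] F [ 0.4  0.6 -1.7] T [-0.64 -0.06 -0.08] w 0.0648 q [-0.44  0.62  1.31  1.04  1.81 -0.51]
```

View pics/u.png

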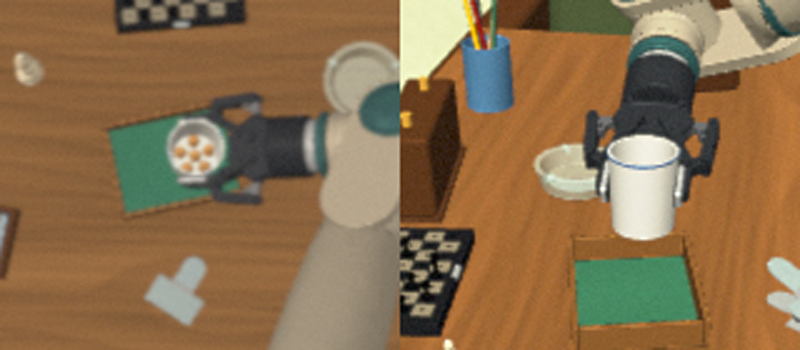

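The six pawns are in the upright cup at crop (195,150), over the tray's right half. Now I tip it.

Run:
```python
from plan import *
import time
for deg in(25,50,70,88):
    t,R,O,c=pour(d(deg),d(90),d(70),clear=.05)
    ctrl.move_l(t,feed=.12,orientation=R)
o=obs();print(c,O)
b=cams.capture("side");a=cams.capture("top")
cv2.imwrite("pics/u2.png",cv2.resize(np.hstack([a[130:270,260:420],b[140:280,200:360]]),None,fx=2.5,fy=2.5,interpolation=cv2.INTER_CUBIC))
```

```text
t 12.68 tcp [ 0.5892 -0.0318  0.0284] F [ 0.4 -0.5 -1.1] T [ 0.22 -0.   -0.  ] w 0.0642 q [ 0.06  0.38  1.41 -0.35  1.39  0.13]
[9.55075106e-17 9.99390827e-01 3.48994967e-02] [ 0.594      -0.05690735  0.08730828]
```

View pics/u2.png

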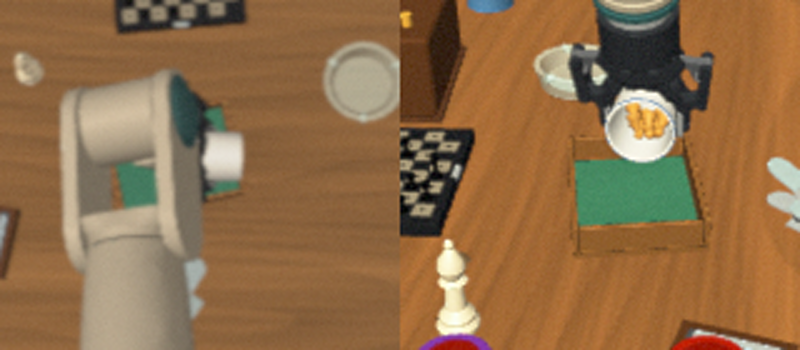

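Run:
```python
from plan import *
ims=[]
for deg in(98,105,112,118):
    t,R,O,c=pour(d(deg),d(90),d(70),clear=.05)
    ctrl.move_l(t,feed=.04,orientation=R)
    if deg>100: ims.append(cams.capture("side")[160:260,240:340])
o=obs()
ctrl.hold(.4);ims.append(cams.capture("side")[160:260,240:340]);obs()
cv2.imwrite("pics/u3.png",cv2.resize(np.hstack(ims),None,fx=2,fy=2,interpolation=cv2.INTER_CUBIC))
```

```text
t 14.78 tcp [ 0.5897 -0.073   0.0567] F [ 0.3  0.5 -0.7] T [ 0.45 -0.02  0.05] w 0.0643 q [ 0.21  0.51  1.38 -0.85  1.52  0.38]
t 15.22 tcp [ 0.5895 -0.0731  0.0567] F [-0.5  0.2 -0.2] T [0.49 0.01 0.06] w 0.0644 q [ 0.21  0.51  1.38 -0.85  1.52  0.38]
```

View pics/u3.png

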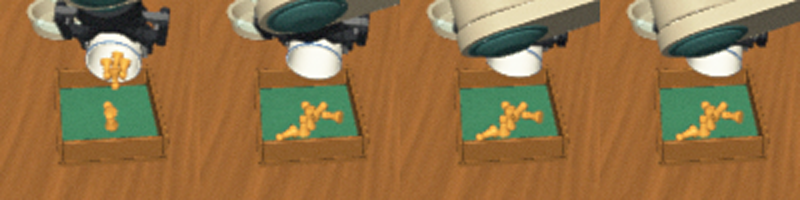

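Run:
```python
from plan import *
b=cams.capture("side")
cv2.imwrite("pics/u4.png",cv2.resize(b[170:250,255:335],None,fx=7,fy=7,interpolation=cv2.INTER_CUBIC))
```

```text
(no output)
```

View pics/u4.png

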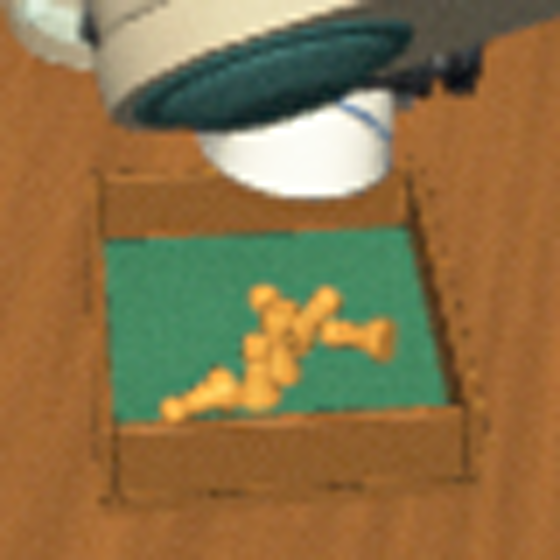

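Run:
```python
from plan import *
for deg in(88,50,0):
    t,R,O,c=pour(d(deg),d(90),d(70),clear=.05)
    ctrl.move_l(t+[0,0,.01],feed=.14,orientation=R)
obs()
b=cams.capture("side");a=cams.capture("top")
cv2.imwrite("pics/v.png",np.hstack([cv2.resize(a[165:225,295:365],None,fx=5.5,fy=5.5,interpolation=cv2.INTER_CUBIC),cv2.resize(b[190:250,260:330],None,fx=5.5,fy=5.5,interpolation=cv2.INTER_CUBIC)]))
```

```text
t 17.79 tcp [0.5898 0.0557 0.1038] F [-0.  -0.2 -0.9] T [-0.53  0.05  0.02] w 0.0646 q [-0.43  0.62  1.31  1.04  1.81 -0.51]
```

View pics/v.png

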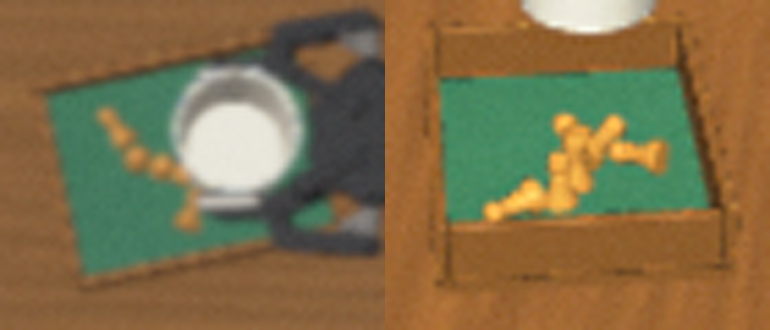

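The cup is empty (white floor at crop (235,145)) and the pawns lie in the tray. I'll stand it back where it was.

Run:
```python
from plan import *
C0=np.array([.528,-.319,0])
g=tcp_for(C0,z,Rg)
ctrl.move_l(g+[0,0,.09],feed=.2,orientation=Rg)
ctrl.move_l(g+[0,0,.015],feed=.12);obs()
b=cams.capture("side");a=cams.capture("top")
cv2.imwrite("pics/w.png",cv2.resize(np.hstack([a[190:270,410:500],b[100:180,310:410]]),None,fx=4.2,fy=4.2,interpolation=cv2.INTER_CUBIC))
```

```text
t 20.57 tcp [ 0.5824 -0.2948  0.039 ] F [-0.1  0.3 -0.8] T [-0.17  0.49  0.01] w 0.0645 q [-0.98  0.45  1.73  1.37  1.16 -0.52]
```

View pics/w.png

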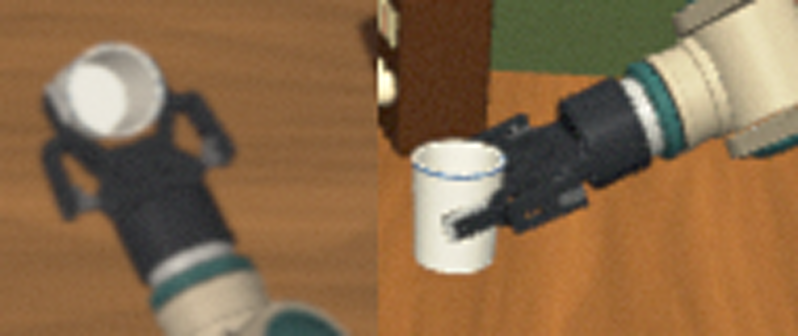

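Run:
```python
from plan import *
C0=np.array([.528,-.319,0])
g=tcp_for(C0,z,Rg);print(g)
for dz in(.006,.003,.0015,.0,-.001):
    ctrl.move_l(g+[0,0,dz],feed=.04);o=obs()
    if o["wrist_force"][2]>2.5: break
claw.command_gripper(.085);obs()
ctrl.hold(.2)
ctrl.move_l(g+[0,0,dz]-.09*Rg[:,2],feed=.12);obs()
b=cams.capture("side");a=cams.capture("top")
cv2.imwrite("pics/w2.png",cv2.resize(np.hstack([a[190:270,410:500],b[100:180,310:410]]),None,fx=4.2,fy=4.2,interpolation=cv2.INTER_CUBIC))
cv2.imwrite("pics/top1.png",a)
```

```text
[ 0.58205481 -0.29453686  0.02325415]
t 21.04 tcp [ 0.582  -0.2944  0.0289] F [-0.3  0.3 -1.3] T [-0.17  0.51 -0.02] w 0.0647 q [-0.98  0.47  1.73  1.38  1.16 -0.53]
t 21.29 tcp [ 0.582  -0.2944  0.0261] F [ 0.4 -0.2 -0.4] T [-0.14  0.58  0.02] w 0.0651 q [-0.98  0.47  1.73  1.38  1.16 -0.54]
t 21.54 tcp [ 0.582  -0.2945  0.0247] F [-0.6 -0.4 -0.6] T [-0.14  0.53 -0.06] w 0.0644 q [-0.98  0.48  1.73  1.38  1.16 -0.54]
t 21.79 tcp [ 0.5823 -0.2948  0.0237] F [ 0.5 -0.4  1.2] T [-0.05  0.16 -0.04] w 0.0644 q [-0.98  0.48  1.72  1.39  1.16 -0.55]
t 22.04 tcp [ 0.5826 -0.2948  0.0238] F [-1.5  0.1  6. ] T [ 0.33 -0.31  0.17] w 0.0643 q [-0.98  0.48  1.72  1.39  1.16 -0.55]
t 22.38 tcp [ 0.5819 -0.2944  0.0219] F [-0.5  0.2 -0.2] T [-0.09  0.34  0.02] w 0.085 q [-0.98  0.48  1.72  1.39  1.16 -0.55]
t 23.48 tcp [ 0.5038 -0.3228  0.0558] F [-0.2  0.5 -0.9] T [-0.1   0.39 -0.04] w 0.085 q [-1.14  0.36  1.79  1.28  1.3  -0.53]
```

View pics/w2.png

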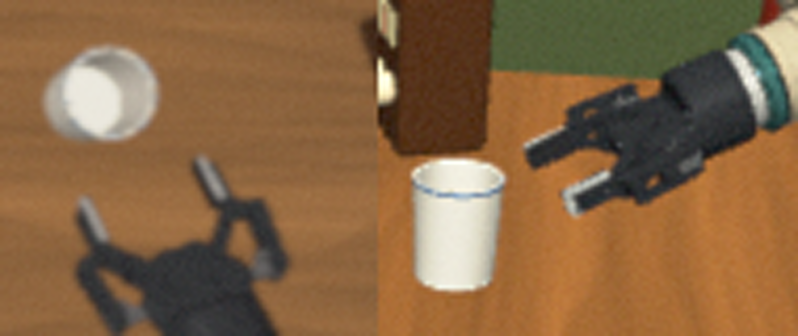

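```bash
cat > cap.py <<'E'
from plan import *
def redm(im):
    h=cv2.cvtColor(im,cv2.COLOR_BGR2HSV);return (((h[...,0]<6)|(h[...,0]>174))&(h[...,1]>180)&(h[...,2]>90)).astype(np.uint8)
def hullc(n,c,z0=.073):
    a=np.linspace(0,2*np.pi,60);k=.029*np.stack([np.cos(a),np.sin(a),0*a],1)
    p=np.vstack([proj(n,k+[c[0],c[1],zz]) for zz in(z0,z0+.0245)]).astype(np.float32)
    h=cv2.convexHull(p);m=cv2.moments(h);return np.array([m["m10"]/m["m00"],m["m01"]/m["m00"]]),m["m00"]
def capfind(im,n,z0=.073,guess=(.495,.347)):
    l=cv2.connectedComponentsWithStats(redm(im))
    c=np.array(guess)
    p0,_=hullc(n,c,z0);k=1+np.argmin(np.linalg.norm(l[3][1:]-p0,axis=1)+1e3*(l[2][1:,4]<100))
    m=l[3][k]
    for _ in range(8):
        p,A=hullc(n,c,z0); c=c+(onz(n,m,z0+.012)-onz(n,p,z0+.012))[:2]
    return c,l[2][k,4],A
def Rdown(psi): # jaw axis y at azimuth psi, tool z down
    y=np.array([np.cos(psi),np.sin(psi),0]);a=np.array([0,0,-1.]);return np.stack([np.cross(y,a),y,a],1)
E
python3 - <<'E'
from cap import *
for n in("top","side"):print(n,capfind(cv2.imread(f"pics/{n}0.png"),n))
P=np.array([.495,.347,.07-.0375])
for ps in range(-180,180,20):
    for q in ik.sols(P,Rdown(d(ps))):print(ps,q.round(2))
print("hi",[s.round(2) for s in ik.sols(P+[0,0,.14],Rdown(d(-20)))])
E
```

```text
top (array([0.49590167, 0.34863798]), np.int32(280), 290.5610797331901)
side (array([0.49452511, 0.34976745]), np.int32(947), 1000.0007285550237)
-180 [ 0.55  0.38  1.36  0.    1.4  -2.59]
-120 [0.55 0.38 1.36 0.   1.4  2.64]
-100 [0.55 0.38 1.36 0.   1.4  2.3 ]
-80 [0.55 0.38 1.36 0.   1.4  1.95]
-60 [0.55 0.38 1.36 0.   1.4  1.6 ]
-40 [0.55 0.38 1.36 0.   1.4  1.25]
-20 [0.55 0.38 1.36 0.   1.4  0.9 ]
0 [0.55 0.38 1.36 0.   1.4  0.55]
20 [0.55 0.38 1.36 0.   1.4  0.2 ]
40 [ 0.55  0.38  1.36  0.    1.4  -0.15]
60 [ 0.55  0.38  1.36  0.    1.4  -0.5 ]
80 [ 0.55  0.38  1.36  0.    1.4  -0.85]
100 [ 0.55  0.38  1.36  0.    1.4  -1.2 ]
120 [ 0.55  0.38  1.36  0.    1.4  -1.54]
140 [ 0.55  0.38  1.36  0.    1.4  -1.89]
160 [ 0.55  0.38  1.36  0.    1.4  -2.24]
hi [array([ 0.55,  0.29,  1.19, -0.  ,  1.66,  0.9 ])]
```

Run:
```python
from cap import *
C=np.array([.4953,.349])
def sol(P,R,q):
    return min(ik.sols(P,R),key=lambda s:np.abs(s-q).max())
R=Rdown(d(-10))
tip=np.array([C[0],C[1],.185])
qt=sol(tip-R@OFF,R,np.array([.55,.3,1.2,0,1.6,.8]))
o=get_obs()
ctrl.move_l(o["tcp_pos"]+[-.02,0,.17],feed=.25);o=obs()
q0=o["joint_positions"]
for f in np.linspace(0,1,9):
    k=fk(q0+(qt-q0)*f,PK);print(f.round(2),k[3].round(3),k[2].round(2))
```

```text
t 24.42 tcp [ 0.4839 -0.3219  0.2238] F [ 1.2  0.1 -0.5] T [-0.12  0.45  0.04] w 0.0851 q [-1.18  0.03  1.77  1.2   1.45 -0.2 ]
0.0 [ 0.484 -0.322  0.224] [ 0.21 -0.42  0.34]
0.12 [ 0.531 -0.227  0.199] [ 0.31 -0.38  0.36]
0.25 [ 0.558 -0.134  0.177] [ 0.4  -0.32  0.37]
0.38 [ 0.57  -0.044  0.159] [ 0.47 -0.23  0.39]
0.5 [0.569 0.041 0.145] [ 0.53 -0.13  0.4 ]
0.62 [0.561 0.121 0.136] [ 0.56 -0.02  0.42]
0.75 [0.545 0.199 0.133] [0.56 0.11 0.43]
0.88 [0.522 0.275 0.137] [0.54 0.23 0.45]
1.0 [0.491 0.352 0.148] [0.49 0.35 0.46]
```

Run:
```python
from cap import *
C=np.array([.4953,.349])
R=Rdown(d(-10));tip=np.array([C[0],C[1],.185])
qt=min(ik.sols(tip-R@OFF,R),key=lambda s:np.abs(s-np.array([.55,.3,1.2,0,1.6,.8])).max())
ctrl.move_j(qt);obs()
tip[2]=.14;ctrl.move_l(tip-R@OFF,feed=.15)
o=obs()
b=cams.capture("side");a=cams.capture("top");cv2.imwrite("pics/c_s.png",b);cv2.imwrite("pics/c_t.png",a)
cv2.imwrite("pics/c1.png",np.hstack([cv2.resize(b[210:360,260:400],None,fx=3.5,fy=3.5,interpolation=cv2.INTER_CUBIC)[:500],cv2.resize(a[160:260,190:290],None,fx=3,fy=5,interpolation=cv2.INTER_CUBIC)[:500]]))
```

```text
t 26.88 tcp [0.4917 0.3509 0.1473] F [-0.8 -0.1 -0.4] T [-0.01 -0.01  0.04] w 0.085 q [0.56 0.3  1.23 0.   1.61 0.73]
t 27.32 tcp [0.4914 0.3513 0.1026] F [ 0.5 -1.   0.2] T [-0.03 -0.01  0.02] w 0.0854 q [0.56 0.32 1.29 0.   1.53 0.73]
```

View pics/c1.png

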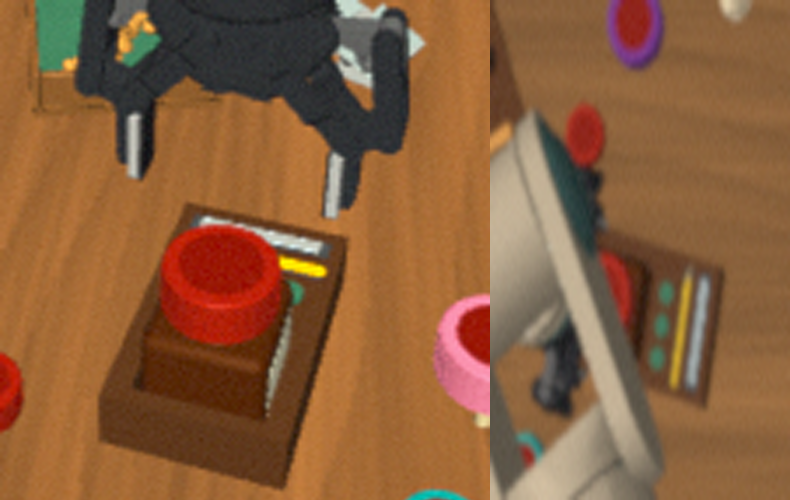

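Run:
```python
from cap import *
o=get_obs();t=o["tcp_pos"];R=o["ee_rot"];print(R.round(3))
b=cv2.imread("pics/c_s.png")
base=t+R@[0,0,OFF[2]-.013]
print("base",base)
for k,s in enumerate((1,-1)):
    for sx in(-1,1):
      p=proj("side",base+s*.0425*R[:,1]+sx*.011*R[:,0]);q=proj("side",base+s*.057*R[:,1]+sx*.011*R[:,0])
      print(s,sx,"inner",((p-[260,210])*3.5).round(0),"outer",((q-[260,210])*3.5).round(0))
print("mid",((proj("side",base)-[260,210])*3.5).round(1), "cap top centre",((proj("side",[.4953,.349,.0975])-[260,210])*3.5).round(1))
# which world x does observed mid imply
for us in([232.,196.],):
    print(onz("side",np.array(us)/3.5+[260,210],base[2]))
```

```text
[[ 0.174  0.985  0.002]
 [ 0.985 -0.174  0.001]
 [ 0.002  0.002 -1.   ]]
base [0.49191091 0.35190883 0.1546389 ]
1 -1 inner [149. 143.] outer [120. 137.]
1 1 inner [135. 172.] outer [105. 166.]
-1 -1 inner [325. 179.] outer [356. 185.]
-1 1 inner [315. 209.] outer [347. 216.]
mid [229.6 175.2] cap top centre [218.4 261.8]
[0.48972775 0.36620086 0.1546389 ]
```

The side view puts the finger midpoint about 5 mm to −x of where the reported pose says, at crop u ≈ 236 against 226 expected. I'll turn the wrist above the cap to see if that offset turns with the tool.

Run:
```python
from cap import *
ims=[]
for ps in(-10,80,170):
    R=Rdown(d(ps))
    ctrl.move_l([.4953,.349,.1025],feed=.05 if ps==-10 else .1,orientation=R) if ps==-10 else ctrl.move_j(min(ik.sols(np.array([.4953,.349,.1025]),R),key=lambda s:np.abs(s-get_obs()["joint_positions"]).max()))
    o=obs();b=cams.capture("side")
    base=o["tcp_pos"]+o["ee_rot"]@[0,0,-.0505]
    print(ps,proj("side",base))
    cv2.imwrite(f"pics/rot{ps}.png",b)
    p=np.round(proj("side",base)).astype(int);b[p[1],p[0]]=(0,255,0)
    ims.append(cv2.resize(b[200:320,270:380],None,fx=2.4,fy=4.8,interpolation=cv2.INTER_NEAREST))
cv2.imwrite("pics/rot.png",np.hstack(ims))
```

```text
t 27.68 tcp [0.4959 0.349  0.1032] F [-0.2  0.  -0.4] T [-0.03 -0.01 -0.03] w 0.085 q [ 0.55  0.33  1.28 -0.    1.53  0.73]
-10 [323.30939627 259.09289568]
t 29.12 tcp [0.4952 0.349  0.1025] F [ 0.1  1.3 -0.1] T [-0.04  0.03  0.01] w 0.085 q [ 0.55  0.33  1.28  0.    1.53 -0.84]
80 [323.63494949 259.52477803]
t 30.57 tcp [0.4953 0.349  0.1025] F [-0.7  0.2 -0.4] T [0.01 0.02 0.01] w 0.0853 q [ 0.55  0.33  1.28  0.    1.53 -2.41]
170 [323.60176904 259.50054105]
```

View pics/rot.png

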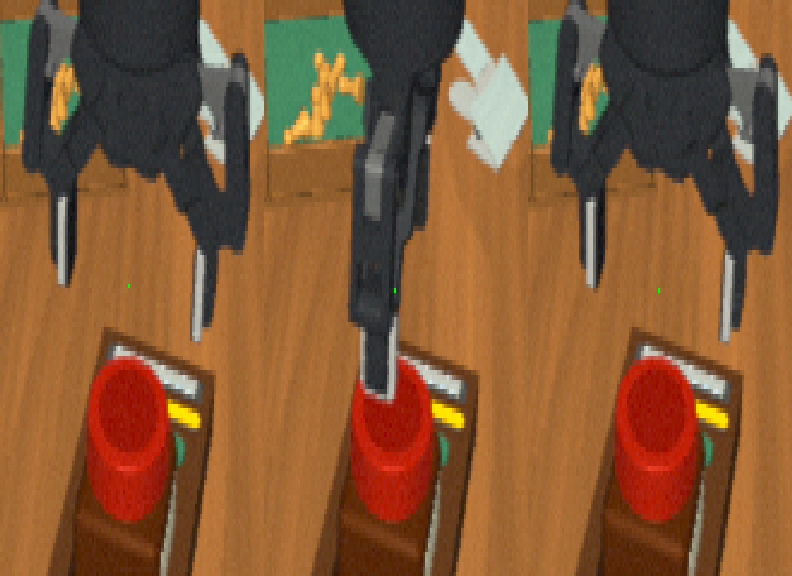

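Run:
```python
from cap import *
base=np.array([.4953,.349,.153])
y=Rdown(d(80))[:,1]
for r in(.0425,.05,.0535):print(r,proj("side",base+r*y))
o=proj("side",base);
for dd in([-.004,0,0],[0,.004,0],[0,0,-.004]):print(dd,(proj("side",base+dd)-o).round(2))
b=cv2.imread("pics/rot80.png");c=cv2.resize(b[250:300,295:345],None,fx=12,fy=12,interpolation=cv2.INTER_CUBIC)
b=cv2.imread("pics/rot-10.png");e=cv2.resize(b[235:285,275:375],None,fx=7,fy=7,interpolation=cv2.INTER_CUBIC)
cv2.imwrite("pics/r80.png",c);cv2.imwrite("pics/r10.png",e)
```

```text
0.0425 [316.65060576 276.67715941]
0.05 [315.3375882  279.91974026]
0.0535 [314.71534775 281.45640286]
[-0.004, 0, 0] [2.45 0.21]
[0, 0.004, 0] [-0.2   1.59]
[0, 0, -0.004] [-0.09  1.9 ]
```

View pics/r80.png

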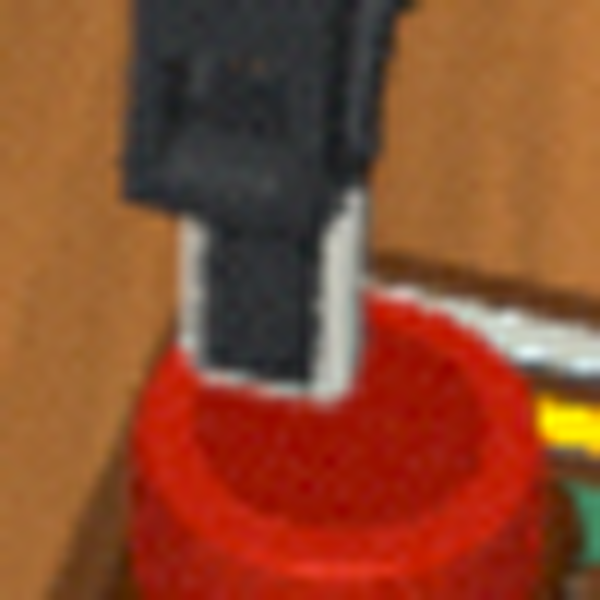

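View pics/r10.png

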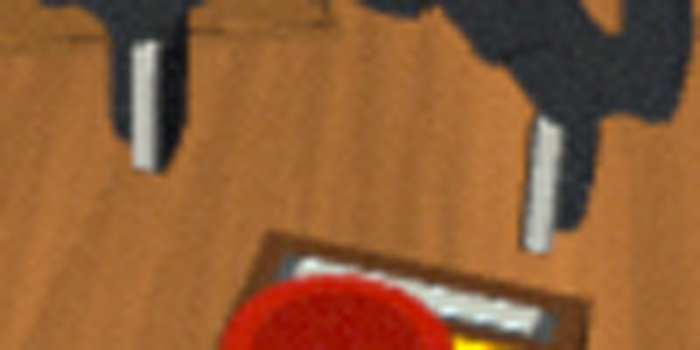

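The offset does not turn with the tool, so the fingers are centred on the last axis. A −x bias of about 3 mm stays, so I'll shift +x 2.5 mm and finish the centring by touch, closing in small steps and watching the wrist force.

```bash
cat >> cap.py <<'E'
def touch(R,start=.078,stop=.056,step=.003,lim=1.8):
    """close in small steps at low grip, report first contact as force along the jaw axis"""
    f0=np.mean([get_obs()["wrist_force"] for _ in range(3)],0)
    w=start
    while w>stop:
        claw.command_gripper(w,20);ctrl.hold(.04)
        F=[get_obs()["wrist_force"]-f0];ctrl.hold(.02);F.append(get_obs()["wrist_force"]-f0);ctrl.hold(.02);F.append(get_obs()["wrist_force"]-f0)
        f=np.mean(F,0);o=get_obs()
        print(round(w,4),"w",round(o["gripper_width"],4),"Fjaw",round(f@R[:,1],2),"Fx",round(f@R[:,0],2),"Fz",round(f[2],2))
        if abs(f@R[:,1])>lim or o["gripper_width"]>w+.002:break
        w-=step
E
python3 - <<'E'
from cap import *
R=Rdown(d(170))
ctrl.move_l([.4978,.3495,.06],feed=.1)
ctrl.move_l([.4978,.3495,.033],feed=.06);o=obs()
if np.linalg.norm(o["wrist_force"])<6: touch(R)
obs();b=cams.capture("side")
cv2.imwrite("pics/t1.png",cv2.resize(b[240:350,270:380],None,fx=5,fy=5,interpolation=cv2.INTER_CUBIC))
E
```

```text
t 31.8 tcp [0.4978 0.3495 0.0329] F [-0.3 -0.9 -0.6] T [ 0.04 -0.03 -0.05] w 0.0852 q [ 0.55  0.39  1.34 -0.    1.4  -2.42]
0.078 w 0.0784 Fjaw -0.19 Fx -0.98 Fz 0.87
0.075 w 0.0747 Fjaw -0.45 Fx -0.55 Fz 0.3
0.072 w 0.0719 Fjaw -0.94 Fx -0.53 Fz 0.74
0.069 w 0.0689 Fjaw 0.04 Fx -0.81 Fz 0.46
0.066 w 0.0661 Fjaw -0.76 Fx -1.31 Fz 0.7
0.063 w 0.0631 Fjaw -0.25 Fx -1.18 Fz 0.82
0.06 w 0.0601 Fjaw 2.64 Fx -0.31 Fz 2.32
t 33.87 tcp [0.4975 0.3496 0.033 ] F [-2.9 -0.7  1.5] T [0.02 0.48 0.01] w 0.0601 q [ 0.55  0.39  1.34  0.    1.4  -2.42]
```

View pics/t1.png

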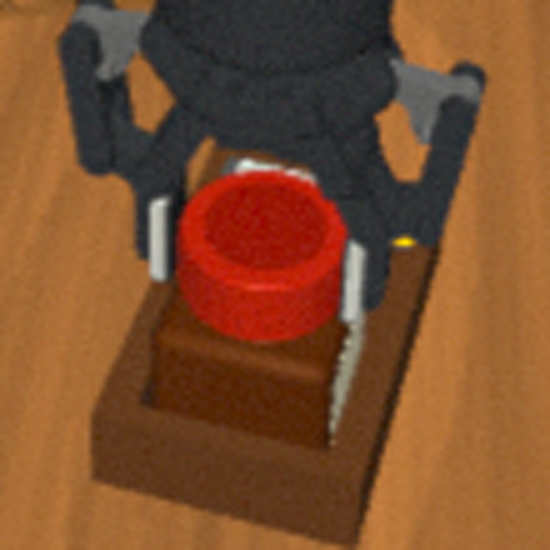

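Run:
```python
from cap import *
R=Rdown(d(80))
claw.command_gripper(.085,20)
P=np.array([.4966,.3495,.033])
q=min(ik.sols(P,R),key=lambda s:np.abs(s-get_obs()["joint_positions"]).max())
ctrl.move_j(q);o=obs()
touch(R,start=.072)
obs()
```

```text
t 35.69 tcp [0.4966 0.3495 0.033 ] F [-0.2  0.2  0.8] T [ 0.04  0.01 -0.03] w 0.0851 q [ 0.55  0.39  1.35  0.    1.4  -0.84]
0.072 w 0.0724 Fjaw -0.15 Fx -0.38 Fz -0.99
0.069 w 0.0693 Fjaw -0.42 Fx -0.03 Fz -0.99
0.066 w 0.066 Fjaw -0.02 Fx 0.03 Fz -0.86
0.063 w 0.0627 Fjaw -0.86 Fx -0.22 Fz -0.39
0.06 w 0.06 Fjaw 0.0 Fx -0.49 Fz -0.48
0.057 w 0.0578 Fjaw 0.62 Fx 0.4 Fz 0.37
t 37.52 tcp [0.4967 0.3497 0.0332] F [-0.7  1.5  1.3] T [ 0.16  0.06 -0.01] w 0.0578 q [ 0.55  0.39  1.35  0.    1.4  -0.84]
```

Run:
```python
from cap import *
claw.command_gripper(.05,110);ctrl.hold(.1);o=obs()
P0=np.array([.4966,.3495,.033]);psi0=d(80)
for th in(.1,.25,.45,.65,.85,1.0):
    P=P0+[0,0,max(0,.002*(th-.06))]
    q=min(ik.sols(P,Rdown(psi0+th)),key=lambda s:np.abs(s-get_obs()["joint_positions"]).max())
    ctrl.move_j(q);print(th,end=" ");o=obs()
    if abs(o["wrist_force"][2])>30 or np.linalg.norm(o["wrist_force"])>40: print("stop");break
b=cams.capture("side")
cv2.imwrite("pics/t2.png",cv2.resize(b[240:350,270:380],None,fx=5,fy=5,interpolation=cv2.INTER_CUBIC))
```

```text
t 37.83 tcp [0.4967 0.3497 0.0336] F [-1.5  0.3  5.9] T [-0.    0.35 -0.03] w 0.0561 q [ 0.55  0.39  1.35  0.    1.4  -0.84]
0.1 t 38.08 tcp [0.4971 0.3497 0.0338] F [-1.3 -0.1  5. ] T [-0.03  0.12  0.11] w 0.0562 q [ 0.55  0.39  1.35 -0.    1.4  -0.94]
0.25 t 38.35 tcp [0.4972 0.3496 0.0341] F [ 0.1 -0.1  5.4] T [-0.01  0.06  0.09] w 0.0562 q [ 0.55  0.39  1.35 -0.    1.4  -1.09]
0.45 t 38.66 tcp [0.4971 0.3496 0.0344] F [ 0.1 -0.5  6.5] T [-0.1  -0.    0.16] w 0.0558 q [ 0.55  0.39  1.35 -0.    1.4  -1.29]
0.65 t 38.97 tcp [0.4971 0.3496 0.0347] F [-0.1 -1.1  5.3] T [-0.06 -0.01  0.04] w 0.0561 q [ 0.55  0.39  1.35 -0.    1.41 -1.49]
0.85 t 39.27 tcp [0.4969 0.3495 0.0348] F [ 0.3 -0.   5.2] T [ 0.01 -0.1   0.03] w 0.0559 q [ 0.55  0.39  1.35 -0.    1.41 -1.69]
1.0 t 39.54 tcp [0.4967 0.3495 0.0349] F [ 0.8 -0.2  3.7] T [-0.   -0.04  0.03] w 0.0559 q [ 0.55  0.39  1.35 -0.    1.41 -1.84]
```

View pics/t2.png

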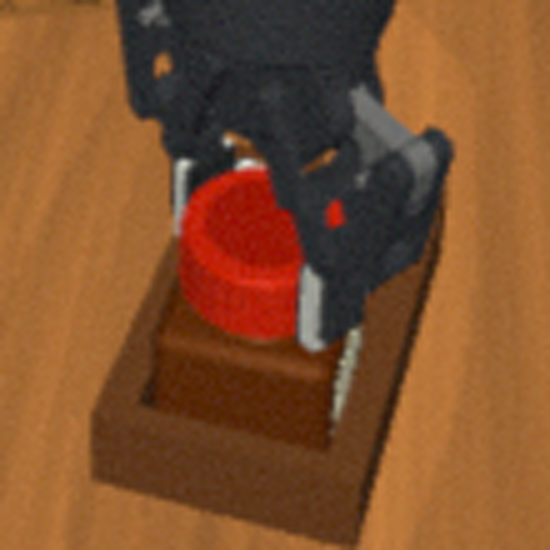

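Run:
```python
from cap import *
P0=np.array([.4966,.3495,.033]);psi0=d(80)
for th in(1.15,1.3,1.4):
    P=P0+[0,0,.002*(min(th,1.15)-.06)]
    q=min(ik.sols(P,Rdown(psi0+th)),key=lambda s:np.abs(s-get_obs()["joint_positions"]).max())
    ctrl.move_j(q);print(th,end=" ");o=obs()
for dz in(.0015,.003,.005):
    ctrl.move_l(P+[0,0,dz],feed=.02);print("lift",dz,end=" ");o=obs()
    if o["wrist_force"][2]<-6: print("pull!");break
b=cams.capture("side");cv2.imwrite("pics/t3s.png",b)
cv2.imwrite("pics/t3.png",cv2.resize(b[240:350,270:380],None,fx=5,fy=5,interpolation=cv2.INTER_CUBIC))
```

```text
1.15 t 39.86 tcp [0.4965 0.3495 0.035 ] F [1.9 1.1 3.5] T [-0.01 -0.05  0.02] w 0.0562 q [ 0.55  0.39  1.35  0.    1.41 -1.99]
1.3 t 40.12 tcp [0.4965 0.3495 0.035 ] F [-0.2  0.9  2.5] T [ 0.01 -0.07  0.04] w 0.0557 q [ 0.55  0.39  1.35  0.    1.41 -2.14]
1.4 t 40.38 tcp [0.4965 0.3495 0.035 ] F [-0.6  0.4  3. ] T [0.04 0.01 0.06] w 0.0561 q [ 0.55  0.39  1.35 -0.    1.41 -2.24]
lift 0.0015 t 40.62 tcp [0.4962 0.3493 0.0361] F [-0.3  0.3 -0.5] T [ 0.11 -0.05  0.02] w 0.0562 q [ 0.55  0.39  1.34  0.    1.41 -2.24]
lift 0.003 t 40.88 tcp [0.4965 0.3494 0.038 ] F [-0.8 -0.4 -0.7] T [ 0.03 -0.03  0.05] w 0.056 q [ 0.55  0.39  1.34 -0.    1.41 -2.24]
lift 0.005 t 41.12 tcp [0.4967 0.3495 0.0404] F [ 0.7 -0.9 -0.6] T [-0.01 -0.02 -0.04] w 0.0558 q [ 0.55  0.38  1.34 -0.    1.42 -2.24]
```

View pics/t3.png

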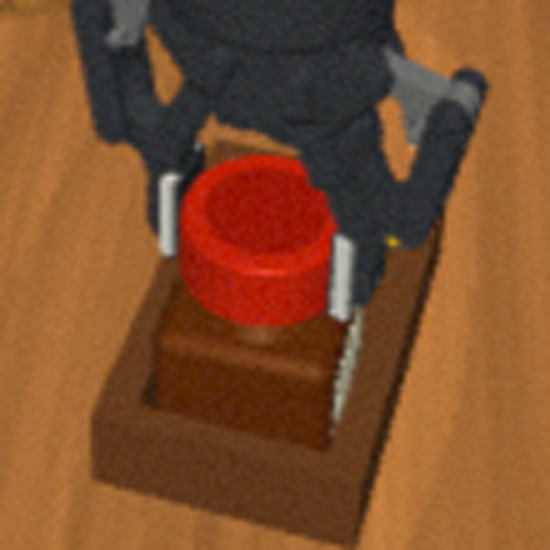

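Run:
```python
from cap import *
o=get_obs()
ctrl.move_l([.4966,.3495,.0726],feed=.05);o=obs()
b=cams.capture("side");a=cams.capture("top");cv2.imwrite("pics/f_s.png",b);cv2.imwrite("pics/f_t.png",a)
cv2.imwrite("pics/t4.png",cv2.resize(b[225:350,270:380],None,fx=4.7,fy=4.7,interpolation=cv2.INTER_CUBIC))
```

```text
t 41.98 tcp [0.4964 0.3494 0.0723] F [-0.5  0.3 -0.2] T [0.01 0.   0.03] w 0.0563 q [ 0.55  0.35  1.31  0.    1.48 -2.24]
```

View pics/t4.png

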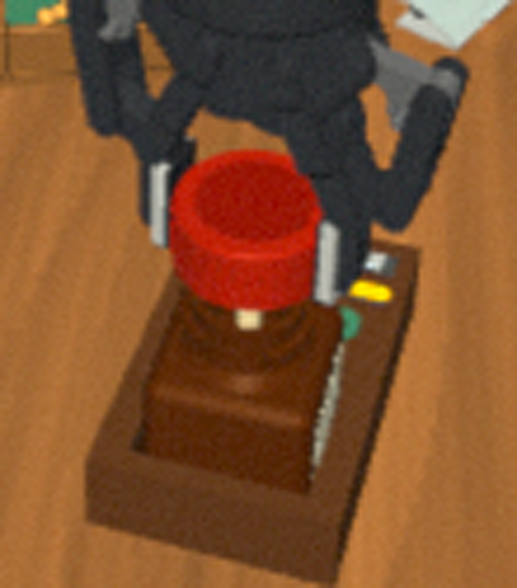

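Run:
```python
from cap import *
a=np.linspace(0,2*np.pi,180)
def circ(c,r,zz):return proj("side",np.stack([c[0]+r*np.cos(a),c[1]+r*np.sin(a),0*a+zz],1))
def rows(b,cols):
    m=redm(b);
    for u in cols:
        v=np.where(m[230:320,u])[0]+230;print(u,v.min(),v.max(),end=" | ")
    print()
b=cv2.imread("pics/f_s.png");b0=cv2.imread("pics/side0.png")
for nm,im in(("now",b),("start",b0)):
    print(nm);rows(im,(312,318,322,326,330))
for c in((.4945,.3498),(.4953,.349)):
  for z0 in(.073,.109,.112,.115):
    h=cv2.convexHull(np.vstack([circ(c,.029,z0),circ(c,.029,z0+.0245)]).astype(np.float32))
    k=h[:,0];print(c,z0,"v",k[:,1].min().round(1),k[:,1].max().round(1),"u",k[:,0].min().round(1),k[:,0].max().round(1))
m=redm(b);l=cv2.connectedComponentsWithStats(m);print(l[2][1:][l[2][1:,4]>60])
l=cv2.connectedComponentsWithStats(redm(b0));print(l[2][1:][l[2][1:,4]>60])
print("mouth ellipse",circ((.4945,.3498),.0205,.092)[[0,45,90,135]].round(1), "crop",((circ((.4945,.3498),.0205,.092)[[0,45,90,135]]-[270,225])*4.7).round(0))
```

```text
now
312 260 287 | 318 258 289 | 322 257 290 | 326 258 290 | 330 258 290 | 
start
312 277 304 | 318 275 306 | 322 275 307 | 326 275 307 | 330 276 306 | 
(0.4945, 0.3498) 0.073 v 273.5 308.4 u 305.6 339.9
(0.4945, 0.3498) 0.109 v 257.7 292.6 u 305.8 341.2
(0.4945, 0.3498) 0.112 v 256.3 291.2 u 305.9 341.3
(0.4945, 0.3498) 0.115 v 254.9 289.9 u 305.9 341.4
(0.4953, 0.349) 0.073 v 273.2 307.9 u 305.2 339.5
(0.4953, 0.349) 0.109 v 257.3 292.2 u 305.4 340.7
(0.4953, 0.349) 0.112 v 256.0 290.8 u 305.4 340.8
(0.4953, 0.349) 0.115 v 254.6 289.5 u 305.5 341.0
[[306 257  33  34 902]
 [210 276  22  15 252]
 [391 298  24  17 313]
 [242 310  24  25 483]
 [ 91 345  22  55 305]
 [378 353  18  16 221]]
[[ 399   77   73   46 2444]
 [ 306  275   35   33  947]
 [ 210  276   22   15  257]
 [ 391  297   24   18  315]
 [ 242  310   24   25  477]
 [  91  345   23   55  295]
 [ 378  353   18   16  221]]
mouth ellipse [[310.8 286.5]
 [321.8 296.3]
 [334.7 288.5]
 [323.4 279.3]] crop [[192. 289.]
 [244. 335.]
 [304. 298.]
 [251. 255.]]
```

The cap rose by the predicted 17 px for 39 mm, with no sideways shift. Last look at the whole scene before handing in.

View pics/f_s.png

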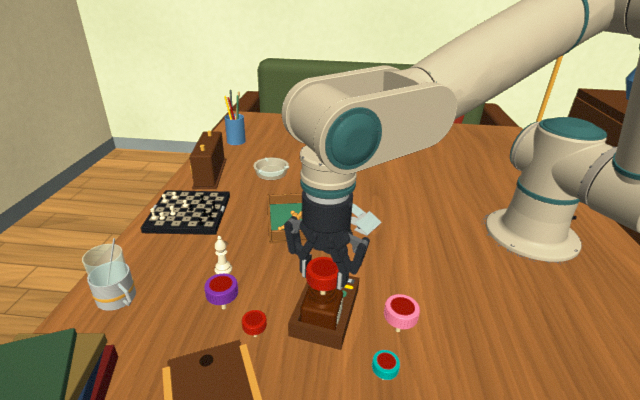

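View pics/f_t.png

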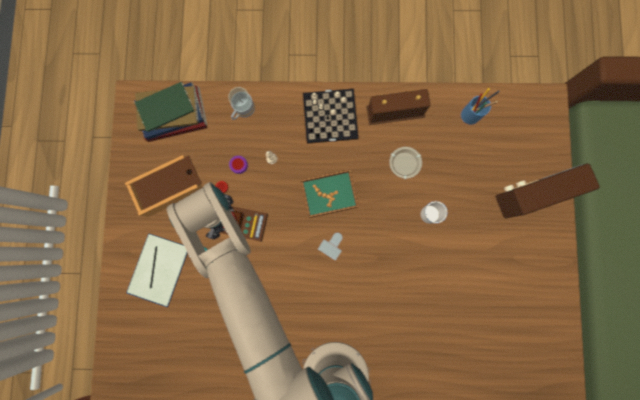

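Run:
```python
from h import *
a=cv2.imread("pics/f_t.png");cv2.imwrite("pics/pw.png",cv2.resize(a[165:225,295:365],None,fx=9,fy=9,interpolation=cv2.INTER_CUBIC))
```

```text
(no output)
```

View pics/pw.png

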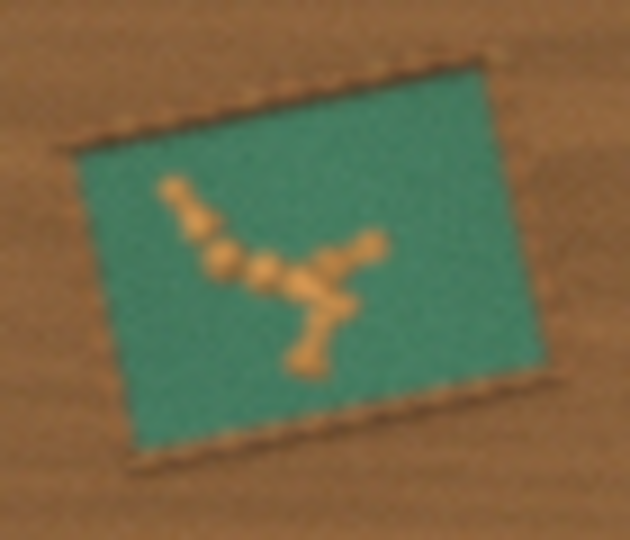

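I count six pawns in the tray: one lying at the upper left, two standing at (222,258) and (263,270), and three around (320,290). Nothing lies outside it, and the cup is empty.

Run:
```python
from h import *
obs();print(ticket.sign_off());obs()
```

```text
t 42.08 tcp [0.4963 0.3493 0.072 ] F [-0.2  0.4 -1.1] T [-0.01  0.   -0.01] w 0.0562 q [ 0.55  0.35  1.31 -0.    1.48 -2.24]
the job is handed in; nothing more can be done
None
the job is handed in; nothing more can be done
```

The job is handed in at about 42 s of the 72 s allowed. I poured all six pawns into the tray and stood the empty cup back upright where it had been. Then I unscrewed the large red cap by 1.4 rad anticlockwise and lifted it straight up.

**Last checks**
- **Pawns and cup:** I count six pawns in the tray, some touching each other, and none outside it. The cup stands upright and empty.
- **Cap:** it is held with its lower edge about 20 mm above the jar's mouth. The picture shift matches the planned 39 mm rise, with no sideways shift in the side view. The wrist force once free was about the cap's own weight, and the brush hangs in the open neck.
- **Jar and the rest:** the jar looks unmoved in its pocket. The bishop, ashtray and clip look unmoved by eye; I did not measure them.

**What disagreed**
- **Tool position:** the fingertips sit about 37 mm behind the reported TCP along the tool, plus 3 to 5 mm sideways. I corrected for this from the pictures and by touch.
- **Grip height:** the cup gripped at 64.6 mm wide, which suggests the pads held it about 15 mm lower than planned. It did no harm.
- **Thread torque:** I never saw the 0.35 to 0.5 N m starting torque, because I only read the torque between moves. I judged the cap free from the low torque and the light lift.

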